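# Reset the latch gauging bench

### The arm

A 6-joint arm with a two-finger parallel gripper is mounted at the origin on the work surface. World frame = base frame: x ahead of the robot, y to its left, z up, the work surface at z = 0. Lengths are in m, angles in degrees, forces in N, time in s.
With the tool pointing down it reaches from about 0.35 to 0.775 m from the base axis. Payload 5.5 kg.
Tool frame: the origin (TCP) lies between the finger pads; the fingertips stand 25 mm ahead of it and the grasp point (between the pads) lies 6 mm ahead of it; z points along the fingers, y is the line along which they close (so a half turn about z gives the same grasp; the last joint's range is limited). The gripper opens to 85 mm and grips with 20 to 120 N. Pads are 22 mm wide; open, the fingers measure 114 mm over their backs; the gripper's body (76 mm by 85 mm) begins 54 mm behind the grasp point. The pads swing forward as they close: fully open they stand 13 mm farther back than shut.
Start: joints at [65.798, 17.945, 2.641, 74.691, 0, 82.002], TCP at [0.16, 0.552, 0.256] pointing down, gripper open.
Joint ranges: [-158.12, 158.12], [-49.38, 96.58], [-58.88, 72.47], [-126.05, 133.96], [-84.25, 85.87], [-180, 180]. Speed limits (degrees/s): [147.25, 147.25, 180, 180, 180, 180].

### API

Orientations are given as a 3x3 rotation matrix whose columns are the frame's x, y, z axes.
In Python, from rig import r gives the robot as it stands. The module is installed in compiled form; this text tells all that it offers.
- The arm moves only by the tool move_arm, never from a script. Its argument "targets" is one flat list of numbers, 7 for each row, row after row: the opening, from 0 (shut) to 1 (fully open), then the shift along the world's x, y, z in m, then the turn, a rotation vector about the world's x, y, z in degrees. In form: [hand, tx, ty, tz, wx, wy, wz, hand, tx, ty, tz, wx, wy, wz, ...]. A call has 1 to 12 rows; each row is the pose to reach, as a shift and turn from the pose commanded when the call began; what a row does not reach only later rows make up. A row lasts 1/10 s, in which the tool goes at most 50 mm and 8.59 degrees, less where a joint would pass 70% of its speed; a pose out of reach is approached as far as the arm can. A call with a gripper value outside its range is refused whole. The fingers move at their own pace and stop on an object; "force" is the grip in N (left out, the last holds). Time passes only in rows, so rows that repeat a pose let the fingers close. It gives the time, the measured TCP pose, the force, the opening and the grip force at its end, in the units of the state.
- r.get_state(): the state, without advancing time (a new reading comes with each control period).
- r.grab_frame(name): name is "scene" or "top"; returns a dict with "image" (480x640x3 uint8, red, green, blue), "camera_matrix" (3x3 intrinsics, pixels), "dist" ([k1, k2, p1, p2, k3] as OpenCV has them; the pictures are not rectified), "xyz" and "rotation" of the camera in the world. Camera axes: x right, y down, z forward; pixel columns grow to the right and rows downward; lengths in m; the calibration is good to about 2 mm. A picture is of the moment at which its call begins. There is no depth.
- r.job_done(): hands the job in; it is judged then, once.
Trained networks look in the newest picture that a camera, given by its name, has taken for a name from the list of things; names that differ only in an ending like _2 or _b are one class to them, and where a whole thing is asked for, a point or a joint stands for the part that bears it (a point fixed in the world has none). Each returns a list of dicts, best first, with "conf" (0 to 1); they miss things now and then, are a little off and sometimes report something else, mostly with a low value. They report only what shows in the picture. A call takes as long as a camera call. They do not tell look-alikes from the thing itself.
- r.look_for(query, camera): "extent" ([left, top, right, bottom] in pixels, round what is visible of it).
The state is a dict: "clock": time; "joints": joint angles; "dq": joint speeds; "joint_efforts": joint torques, N m; "tool_pos": TCP position; "tool_rot": TCP orientation; "wrist_force": force on the tool from outside, world axes, zero at the start; "ft_torque": the same for the moment, N m; "grip_width": finger opening in m; "finger_force": force on a finger pad.
Only numpy, scipy, OpenCV 4.12 (cv2) and the standard library are available. Lean on these libraries where they do the work, as an engineer would, in place of code of your own. Each camera call takes 0.05 s, during which the arm holds its last target. There are 200 camera calls.

### The job

Get the latch gauging bench ready for the next shift: lay every inspection pin in a groove of its own in the V-block and push it along, under the pale plastic keeper strip, until its end touches the end stop. Also take the striker plates out of the black lock housing and slide each edgewise, fully home and upright, into an empty slot of the maple stand. Leave the plate already in the stand and the other things on the bench where they are.

Things in the scene. Friction and masses are not known exactly. Their poses are not given: they have to be found in the camera images.
- vblock: Fixed steel V-block, 170 mm long (x), 210 mm wide (y), origin under its centre. Three 90-degree grooves 70 mm apart run along x to a stop wall 12 mm thick, 60 mm high at the +x end. Groove mouths are 24 mm wide, 46 mm above the bench; a pin lying in a groove has its axis 45 mm above the bench. The stop face is at x = +73 mm.
- stop1 (a point): Point on the stop face, at pin-axis height (45 mm), where a pin's end touches in groove 1. x along the groove into the stop, y across, z up. From here the groove runs back on a front rail to x = -58 mm, then an open gap for fingers (floor 8 mm above the bench), then a rear rail from x = -136 to -158 mm. A pin fully home has its centre at x = -80 mm.
- stop2 (a point): The same for the middle groove. A pale translucent plastic keeper strip crosses all three grooves from x = -20 to -8 mm, underside 57 mm and top 62 mm above the bench, on 8 mm posts beside the grooves: a pin cannot be lowered there, only slid under it (4 mm clear), so lay it at least 25 mm short of the stop.
- stop3 (a point): The same for groove 3 (groove 1 is at the block's -y side, groove 3 at its +y side).
- pin1_mid (a point): Centre of a plain steel inspection pin, round, 160 mm long, 16 mm diameter, 0.2 kg, both ends alike, with a square grip 16 x 16 mm and 26 mm long at its middle that keeps it from rolling. x lies along the pin. It starts lying on the bench (centre 8 mm up). Two or three pins are present; None for one that is absent.
- pin2_mid (a point): Centre of a plain steel inspection pin, round, 160 mm long, 16 mm diameter, 0.2 kg, both ends alike, with a square grip 16 x 16 mm and 26 mm long at its middle that keeps it from rolling. x lies along the pin. It starts lying on the bench (centre 8 mm up). Two or three pins are present; None for one that is absent.
- pin3_mid (a point): Centre of a plain steel inspection pin, round, 160 mm long, 16 mm diameter, 0.2 kg, both ends alike, with a square grip 16 x 16 mm and 26 mm long at its middle that keeps it from rolling. x lies along the pin. It starts lying on the bench (centre 8 mm up). Two or three pins are present; None for one that is absent.
- striker1_mid (a point): Centre (half-way up) of a chromed striker plate that stands in a mouth of the lock housing: 60 mm wide (x), 6 mm thick (y), 80 mm tall (z), 0.25 kg, with a grip boss 34 mm wide (x), 14 mm thick (y) and 22 mm tall whose centre is 28 mm above this point. Grip the boss across its 14 mm.
- striker2_mid (a point): Centre (half-way up) of a chromed striker plate that stands in a mouth of the lock housing: 60 mm wide (x), 6 mm thick (y), 80 mm tall (z), 0.25 kg, with a grip boss 34 mm wide (x), 14 mm thick (y) and 22 mm tall whose centre is 28 mm above this point. Grip the boss across its 14 mm.
- stored1_mid (a point): Centre of another striker plate, the same shape, already standing in a slot of the maple stand; one of the three is present, None for the absent ones. To be left where it is.
- slot1 (a point): Centre of the floor of slot 1 of the maple stand. x along the slot, y across it, z up. The maple stand is fixed, 86 x 170 mm and 45 mm high; each slot is 66 mm long, 11 mm wide, 35 mm deep, its floor 10 mm above the bench, slots 66 mm apart. A plate fully home has its centre 40 mm above this point.
- stored2_mid (a point): Centre of another striker plate, the same shape, already standing in a slot of the maple stand; one of the three is present, None for the absent ones. To be left where it is.
- slot2 (a point): Centre of the floor of slot 2 of the maple stand. x along the slot, y across it, z up. 
- stored3_mid (a point): Centre of another striker plate, the same shape, already standing in a slot of the maple stand; one of the three is present, None for the absent ones. To be left where it is.
- slot3 (a point): Centre of the floor of slot 3 of the maple stand. x along the slot, y across it, z up. 
- mouth1 (a point): Floor centre of mouth 1 of the fixed black lock housing (90 mm in x, 132 mm in y, 44 mm high): each mouth is 66 mm long (x), 10 mm wide (y), 32 mm deep, floor 12 mm above the bench; the two are 66 mm apart.
- mouth2 (a point): Floor centre of mouth 2 of the fixed black lock housing (90 mm in x, 132 mm in y, 44 mm high): each mouth is 66 mm long (x), 10 mm wide (y), 32 mm deep, floor 12 mm above the bench; the two are 66 mm apart.
- pad: Orange rubber bump pad 70 x 45 mm, 26 mm high, origin under its centre; bystander, leave alone.
- tin: Green tin, 56 mm diameter, 90 mm high, origin under its centre; bystander, leave alone.
- driver: Screwdriver lying on the bench along its x; bystander, leave alone.
Things that resemble listed ones, but are neither listed nor needed, are in the scene too. Leave any orange or red look-alike of the part that bears striker1_mid alone. Leave any pink or yellow look-alike of the part that bears pin2_mid alone.

How it is judged:
By the outcome, as a careful person would: the job done as asked, in the order asked, and still so for the second after the job is handed in, with the robot touching nothing.
Of pin1, pin2, pin3 only 2 to 3 are there at a start; the rules pass over those that are not, and their reading is None.
Of stored1, stored2, stored3 only 1 to 1 are there at a start; the rules pass over those that are not, and their reading is None.
At some moment in a run one of pin1, pin2, pin3 may be knocked a few centimetres aside while the robot is not near it.
It also fails if it takes over 210 s, if anything falls off the work surface, if the arm or the gripper's body presses on something with over 40 N, if the wrist force passes 120 N, or if a joint passes its speed limit or range.

## Working session

There is one attempt and no reset: what is moved stays moved. The work goes in short steps, Python scripts to look and compute and a tool call to move; the robot and the scene stay as the last step left them, time stands still between calls to the robot, and variables do not carry over. Pictures are saved under pics/ and viewed, at most 14 in all, crops included, and the job is handed in when it is done.

Besides the shell and the picture viewer there is one more tool, called after "Call:" as name(argument=value, ...), one argument or row to a line, values as JSON. move_arm: Moves the arm, as the interface text tells. Its arguments: {"type":"object","properties":{"targets":{"type":"array","items":{"type":"number"}},"force":{"type":"number"}},"required":["targets"]}

```bash
mkdir -p pics; python3 - <<'E'
from rig import r
import cv2
for c in("scene","top"):
    f=r.grab_frame(c); cv2.imwrite(f"pics/{c}0.png",f["image"][:,:,::-1]); print(c,f["camera_matrix"],f["dist"],f["xyz"],f["rotation"])
    for q in("vblock","pin1_mid","striker1_mid","slot1","mouth1","stored1_mid","tin","pad"):
        try: print(q,[(round(d["conf"],2),[int(v) for v in d["extent"]]) for d in r.look_for(q,c)])
        except Exception as e: print(q,e)
print(r.get_state())
E
```

```text
scene [[622.76743983   0.         325.2953299 ]
 [  0.         622.76743983 237.6030387 ]
 [  0.           0.           1.        ]] [0.00113608 0.         0.         0.         0.        ] [1.24973618 0.87635116 1.02600585] [[-0.79362631  0.38575995 -0.4704748 ]
 [ 0.60839058  0.50860695 -0.60924533]
 [ 0.0042643  -0.76974556 -0.63833658]]
vblock []
pin1_mid []
striker1_mid [(0.93, [266, 146, 287, 176]), (0.85, [287, 152, 310, 171]), (0.62, [301, 140, 326, 164])]
slot1 [(0.56, [234, 184, 285, 240])]
mouth1 [(0.64, [280, 173, 331, 206]), (0.45, [300, 247, 350, 287])]
stored1_mid [(0.57, [236, 174, 257, 193])]
tin [(0.85, [194, 225, 220, 268])]
pad [(0.93, [222, 281, 251, 299]), (0.43, [280, 170, 327, 210])]
top [[439.59875793   0.         319.2375281 ]
 [  0.         439.59875793 243.81064501]
 [  0.           0.           1.        ]] [0.02367982 0.         0.         0.         0.        ] [ 0.3648239  -0.01802738  0.94692937] [[-0.1090047  -0.97355828  0.20075421]
 [-0.99403398  0.10752946 -0.01827198]
 [-0.00379815 -0.20154824 -0.97947122]]
vblock [(0.89, [122, 218, 247, 328])]
p
[... 517 characters left out ...]
    1.23815506e-03, 8.20015024e+01]), 'dq': array([-0.05865753, -0.00537667, -0.00053569,  0.04670394, -0.01624824,
        0.01231491]), 'joint_efforts': array([ 8.23455794e-04, -4.80447257e+01,  2.98813409e+01,  1.09879049e-04,
       -1.53897718e-04,  1.86811761e-06]), 'tool_pos': array([0.16045569, 0.55220571, 0.25632598]), 'tool_rot': array([[-9.60286875e-01,  2.79014546e-01,  3.06185220e-05],
       [ 2.79014547e-01,  9.60286867e-01,  1.20846770e-04],
       [ 4.31544206e-06,  1.24590580e-04, -9.99999992e-01]]), 'wrist_force': array([-1.09509696, -0.28449435, -0.48189671]), 'ft_torque': array([0.00785095, 0.00479091, 0.0286852 ]), 'finger_force': 0.0, 'grip_width': 0.08528290250082761}
```

```bash
python3 - <<'E'
import cv2
a=cv2.imread("pics/top0.png")[90:390,100:560]
cv2.imwrite("pics/t1.png",cv2.resize(a,(800,522),interpolation=cv2.INTER_CUBIC))
a=cv2.imread("pics/scene0.png")[110:410,180:580]
cv2.imwrite("pics/s1.png",cv2.resize(a,(800,600),interpolation=cv2.INTER_CUBIC))
E
```

```text
(no output)
```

View pics/t1.png

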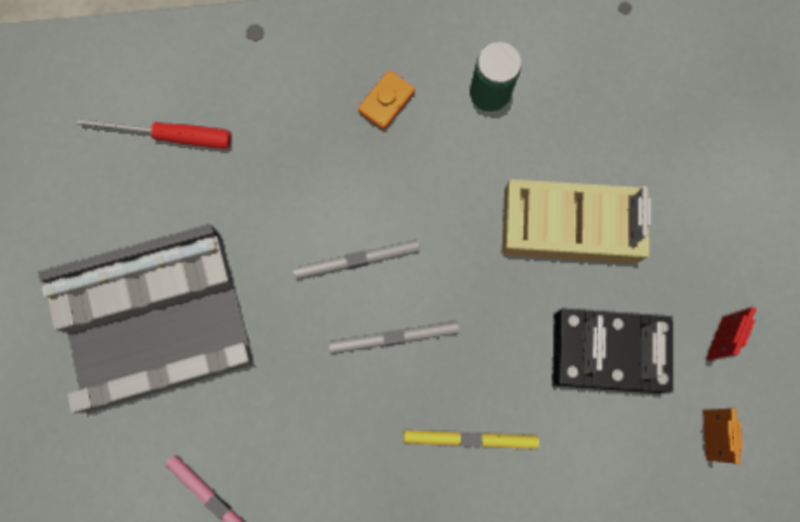

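View pics/s1.png

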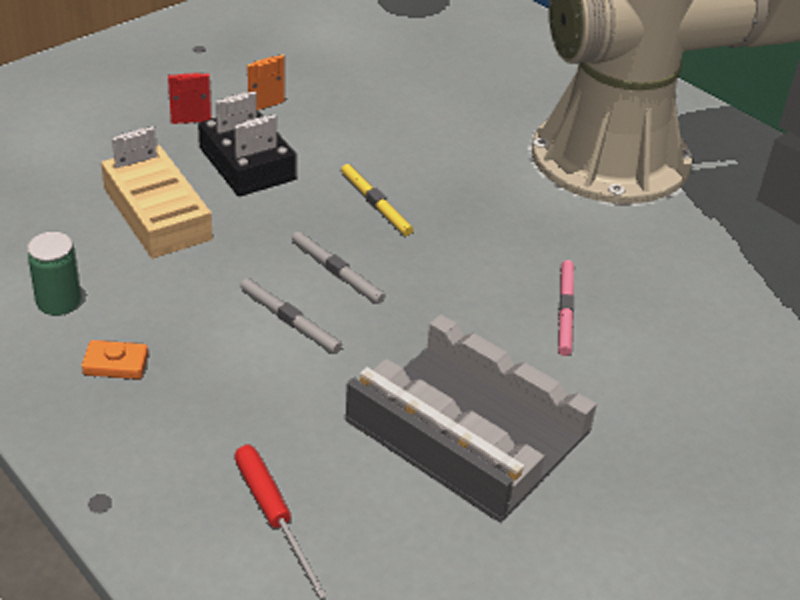

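The top view shows two steel pins, at about (305,239) and (327,284). They could be confused with the yellow pin at (371,343) and the pink pin at (222,380). The housing plates are at about (445,285) and (479,291). They could be confused with the red plate at (520,283), the orange plate at (515,341) and the stored plate at (470,213). I choose the two plain steel pins and the two chrome plates in the black housing, and fit poses to both views.

```bash
cat > h.py <<'E'
import numpy as np, cv2
from rig import r
from scipy.optimize import minimize
def grab():
    F={c:r.grab_frame(c) for c in("top","scene")}
    for f in F.values():
        g=cv2.cvtColor(f["image"],cv2.COLOR_RGB2LAB).astype(np.float32)
        f["g"]=[]
        for s in (2.5,1.0):
            b=cv2.GaussianBlur(g,(0,0),s)
            gx,gy=[cv2.Sobel(b,cv2.CV_32F,*d,ksize=3) for d in((1,0),(0,1))]
            f["g"].append((gx,gy))
    return F
def proj(f,P):
    R=np.array(f["rotation"]).T; t=-R@np.array(f["xyz"])
    return cv2.projectPoints(np.asarray(P,float),cv2.Rodrigues(R)[0],t,np.array(f["camera_matrix"]),np.array(f["dist"]))[0][:,0]
def ray(f,uv,z):
    p=cv2.undistortPoints(np.array([[uv]],float),np.array(f["camera_matrix"]),np.array(f["dist"]))[0,0]
    d=np.array(f["rotation"])@[p[0],p[1],1]; o=np.array(f["xyz"]); return (o+d*(z-o[2])/d[2])
def rect(x0,x1,y0,y1,z):
    c=[(x0,y0,z),(x1,y0,z),(x1,y1,z),(x0,y1,z)]
    return [(c[i],c[(i+1)%4]) for i in range(4)]
def place(p,P):
    c,s=np.cos(p[2]),np.sin(p[2]); P=np.asarray(P,float)
    return np.c_[p[0]+c*P[:,0]-s*P[:,1],p[1]+s*P[:,0]+c*P[:,1],P[:,2]]
def score(p,F,M,lv):
    tot=0
    for c,segs in M.items():
        f=F[c]; gx,gy=f["g"][lv]
        for a,b in segs:
            a,b=np.array(a),np.array(b); n=max(8,int(np.linalg.norm(b-a)/.003))
            t=(np.arange(n)+.5)/n
            uv=proj(f,place(p,a+(b-a)*t[:,None])).astype(np.float32)
            d=uv[-1]-uv[0]; d=d/(np.linalg.norm(d)+1e-9)
            sx=cv2.remap(gx,uv[:,:1],uv[:,1:],1);sy=cv2.remap(gy,uv[:,:1],uv[:,1:],1)
            v=np.abs(-d[1]*sx+d[0]*sy).reshape(-1,3).sum(1)
            tot+=np.minimum(v,120).sum()*np.linalg.norm(b-a)/n
    return -tot
def fit(p0,F,M):
    p=np.array(p0,float)
    best=None
    for dx in np.arange(-.012,.0121,.004):
      for dy in np.arange(-.012,.0121,.004):
        for da in np.radians([-6,-3,0,3,6]):
            q=p+[dx,dy,da]; s=score(q,F,M,0)
            if best is None or s<best[0]: best=(s,q)
    p=best[1]
    for lv in(0,1):
        w=.004 if lv==0 else .0015
        p=minimize(score,p,(F,M,lv),method="Nelder-Mead",options=dict(initial_simplex=[p,p+[w,0,0],p+[0,w,0],p+[0,0,w*10]],xatol=1e-5,fatol=1e-6)).x
    return p
def each(F,M,p0):  # per camera + joint
    return fit(p0,F,M),[fit(p0,F,{c:M[c]}) for c in M]
both=lambda s:{"top":s,"scene":s}
STAND=both(rect(-.043,.043,-.085,.085,.045)+sum([rect(-.033,.033,y-.0055,y+.0055,.045) for y in(0,.066)],[]))
HOUS=both(rect(-.045,.045,-.066,.066,.044))
VB=both([((.073,-.105,.06),(.073,.105,.06)),((.085,-.105,.06),(.085,.105,.06)),((.053,-.105,.062),(.053,.105,.062)),
 ((-.085,-.105,.0),(-.085,.105,.0)),((-.063,-.105,.008),(-.063,.105,.008)),((-.063,-.105,.008),(.015,-.105,.008)),((-.063,.105,.008),(.015,.105,.008))]
 +[((x,y0,.046),(x,y1,.046)) for x in(-.085,.015) for y0,y1 in((-.105,-.082),(-.058,-.012),(.012,.058),(.082,.105))]
 +[((x0,y+e,.046),(x1,y+e,.046)) for x0,x1 in((-.085,-.063),(.015,.05)) for y in(-.07,0,.07) for e in(-.012,.012)])
PIN=both([((-.08,s*.008,.008),(.08,s*.008,.008)) for s in(-1,1)]+[((s*.08,-.006,.008),(s*.08,.006,.008)) for s in(-1,1)]+[((s*.013,-.008,.016),(s*.013,.008,.016)) for s in (-1,1)])
# plate seated with centre zc: boss + plate tops
def PLATE(zc): return both(rect(-.03,.03,-.003,.003,zc+.04)+rect(-.017,.017,-.007,.007,zc+.039)+[((s*.03,0,zc-.005),(s*.03,0,zc+.04)) for s in(-1,1)])
E
cat > m1.py <<'E'
from h import *
F=grab(); T=F["top"]
C=lambda x,y:(x/800*460+100,y/522*300+90)
def ini(a,b,z,ax):  # image points a->b give axis ax direction, centre = midpoint
    A,B=ray(T,C(*a),z),ray(T,C(*b),z); d=B-A; yaw=np.arctan2(d[1],d[0])-(np.pi/2 if ax=='y' else 0)
    m=(A+B)/2; return [m[0],m[1],yaw]
v=ini((227,265),(55,310),.04,'y'); 
G={"vb":(VB,ini((245,345),(70,395),.02,'y')),"stand":(STAND,ini((648,221),(508,217),.045,'y')),
"hous":(HOUS,ini((672,348),(556,344),.044,'y')),"pinA":(PIN,ini((357-62,272),(357+62,246),.008,'x')),"pinB":(PIN,ini((331,347),(459,327),.008,'x'))}
p=G["vb"][1]; G["vb"]=(VB,[p[0]+.074*np.cos(p[2]),p[1]+.074*np.sin(p[2]),p[2]])
out={}
for k,(M,p0) in G.items():
    j,e=each(F,M,p0); out[k]=j
    f=lambda p:np.round([p[0]*1000,p[1]*1000,np.degrees(p[2])],1).tolist()
    print(k,"init",f(p0),"joint",f(j),"top",f(e[0]),"scene",f(e[1]))
for n,y in(("pl1",-.033),("pl2",.033)):
    c=place(out["hous"],[(0,y,0)])[0]; j,e=each(F,PLATE(.052),[c[0],c[1],out["hous"][2]]); out[n]=j
    print(n,f([*c[:2],out["hous"][2]]),f(j),f(e[0]),f(e[1]))
np.save("fit.npy",out,allow_pickle=True)
mods={k:G[k][0] for k in G}; mods["pl1"]=mods["pl2"]=PLATE(.052)
for c,(x0,x1,y0,y1) in {"top":(110,500,180,330),"scene":(225,490,130,380)}.items():
    f=F[c]; K=3 if c=="scene" else 2; K=800//(x1-x0)
    im=cv2.resize(f["image"][y0:y1,x0:x1,::-1],None,fx=K,fy=K,interpolation=cv2.INTER_CUBIC)
    for k,p in out.items():
        for a,b in mods[k][c]:
            uv=((proj(f,place(p,[a,b]))+.5-[x0,y0])*K*8).astype(int)
            cv2.line(im,tuple(map(int,uv[0])),tuple(map(int,uv[1])),(0,0,255),1,cv2.LINE_AA,3)
    cv2.imwrite(f"pics/ov_{c}.png",im)
E
python3 m1.py
```

```text
vb init [532.5, 257.6, 9.8] joint [520.2, 251.2, 9.9] top [520.5, 251.1, 9.9] scene [517.3, 250.8, 10.2]
stand init [583.5, -279.2, -8.1] joint [587.6, -269.7, -9.5] top [586.4, -280.9, -9.5] scene [587.1, -268.4, -10.9]
hous init [426.3, -296.6, -8.2] joint [422.4, -291.0, -10.0] top [422.4, -290.2, -9.9] scene [439.0, -309.4, -12.1]
pinA init [571.6, -6.7, -84.2] joint [576.9, -3.6, -83.3] top [562.0, -6.1, -84.0] scene [577.2, -3.2, -83.6]
pinB init [468.8, -43.0, -87.4] joint [474.1, -40.0, -87.4] top [469.5, -40.4, -90.9] scene [474.3, -39.8, -87.5]
pl1 [416.6, -323.5, -10.0] [414.8, -328.9, -16.7] [415.0, -331.0, -13.2] [420.1, -329.7, -15.8]
pl2 [428.1, -258.5, -10.0] [429.4, -266.3, -10.7] [429.4, -266.4, -10.7] [432.0, -262.3, -11.6]
```

View pics/ov_top.png

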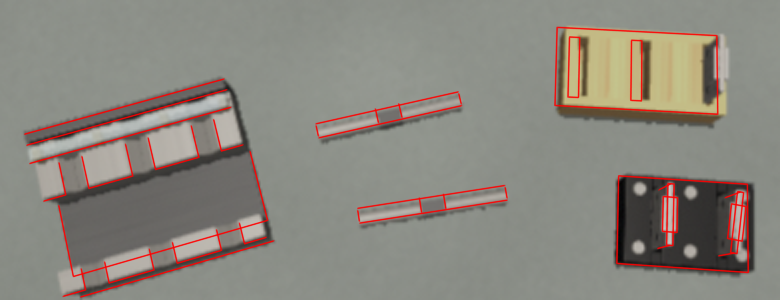

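View pics/ov_scene.png

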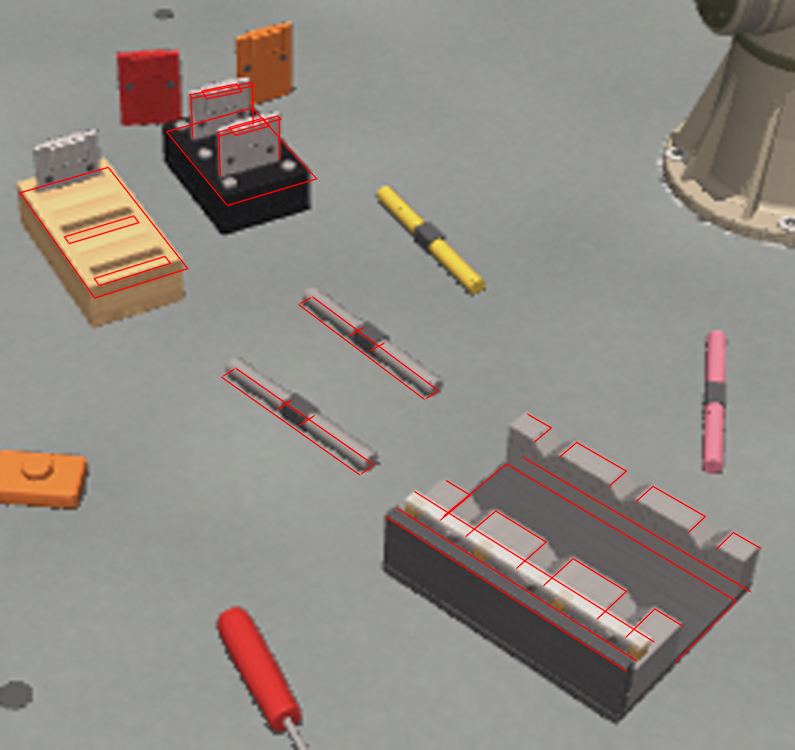

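The V-block overlay sits well in both views, but the stand, housing and pin fits fell on shadow edges. I refit those with box silhouettes and tight windows.

```bash
cat >> h.py <<'E'
def box(a,b,h): return np.array([(x,y,z) for x in(-a,a) for y in(-b,b) for z in(0,h)])
def sc2(p,F,M,hull,cams,lv):
    tot=0
    for c in cams:
        f=F[c]; gx,gy=f["g"][lv]; L=[]
        for a,b in M: L.append(proj(f,place(p,[a,b])))
        if hull is not None:
            h=cv2.convexHull(proj(f,place(p,hull)).astype(np.float32))[:,0]
            L+=[np.array([h[i],h[(i+1)%len(h)]]) for i in range(len(h))]
        for s in L:
            d=s[1]-s[0]; n=np.linalg.norm(d); k=max(6,int(n*1.5)); d=d/n
            uv=(s[0]+(s[1]-s[0])*((np.arange(k)+.5)/k)[:,None]).astype(np.float32)
            sx=cv2.remap(gx,uv[:,:1],uv[:,1:],1);sy=cv2.remap(gy,uv[:,:1],uv[:,1:],1)
            v=np.abs(-d[1]*sx+d[0]*sy).reshape(-1,3)[:,:].sum(1)
            tot+=np.minimum(v,100).sum()/k*n
    return -tot
def fit2(p0,F,M,hull=None,cams=("top","scene"),w=.006,wa=4):
    g=np.linspace(-w,w,7); S=[(sc2(np.array(p0)+[x,y,a],F,M,hull,cams,0),x,y,a) for x in g for y in g for a in np.radians(np.linspace(-wa,wa,5))]
    b=min(S); p=np.array(p0)+b[1:]
    for lv,s in((0,.003),(1,.001)):
        p=minimize(sc2,p,(F,M,hull,cams,lv),method="Nelder-Mead",options=dict(initial_simplex=[p,p+[s,0,0],p+[0,s,0],p+[0,0,s*10]],xatol=1e-5,fatol=1e-6)).x
    return p
fm=lambda p:np.round([p[0]*1000,p[1]*1000,np.degrees(p[2])],1).tolist()
def overlay(F,c,win,items,name):
    f=F[c]; x0,x1,y0,y1=win; K=min(800//(x1-x0),600//(y1-y0))
    im=cv2.resize(f["image"][y0:y1,x0:x1,::-1],None,fx=K,fy=K,interpolation=cv2.INTER_CUBIC)
    for p,M,hull in items:
        L=[proj(f,place(p,[a,b])) for a,b in M]
        if hull is not None:
            h=cv2.convexHull(proj(f,place(p,hull)).astype(np.float32))[:,0]; L+=[np.array([h[i],h[(i+1)%len(h)]]) for i in range(len(h))]
        for s in L:
            u=((s+.5-[x0,y0])*K*8).astype(int); cv2.line(im,tuple(map(int,u[0])),tuple(map(int,u[1])),(0,0,255),1,cv2.LINE_AA,3)
    cv2.imwrite("pics/"+name,im)
SL=sum([rect(-.033,.033,y-.0055,y+.0055,.045) for y in(0,.066)],[])
E
cat > m2.py <<'E'
from h import *
F=grab()
o=np.load("fit.npy",allow_pickle=True).item()
J={"stand":([.5864,-.2805,-.165],SL,box(.043,.085,.045)),"hous":([.424,-.295,-.16],[],box(.045,.066,.044)),
"pinA":([.567,-.0065,-1.465],PIN["top"],None),"pinB":([.468,-.042,-1.53],PIN["top"],None)}
items=[]
for k,(p0,M,h) in J.items():
    R=[fit2(p0,F,M,h,c) for c in(("top","scene"),("top",),("scene",))]
    print(k,*map(fm,R)); o[k]=R[0] ; items.append((R[0],M,h))
np.save("fit.npy",o,allow_pickle=True)
c=o["hous"]
for y in(-.033,.033): items.append((c,rect(-.033,.033,y-.005,y+.005,.044),None))
a=(300,500,180,330);overlay(F,"top",(290,490,185,330),items,"ov2t.png");overlay(F,"scene",(225,385,140,290),items,"ov2s.png")
E
python3 m2.py
```

```text
stand [584.8, -282.1, -10.2] [586.1, -280.6, -9.7] [586.1, -275.2, -9.9]
hous [421.3, -297.5, -10.3] [421.7, -298.6, -10.8] [417.5, -302.2, -7.6]
pinA [562.9, -5.6, -83.7] [562.9, -6.3, -83.7] [576.6, -3.1, -83.6]
pinB [473.5, -40.2, -87.6] [472.5, -40.5, -87.0] [474.3, -39.5, -87.3]
```

View pics/ov2t.png

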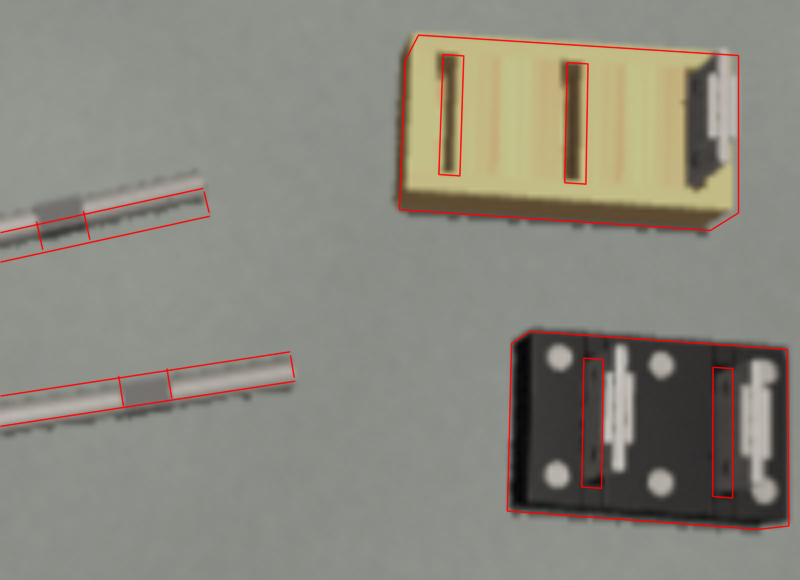

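View pics/ov2s.png

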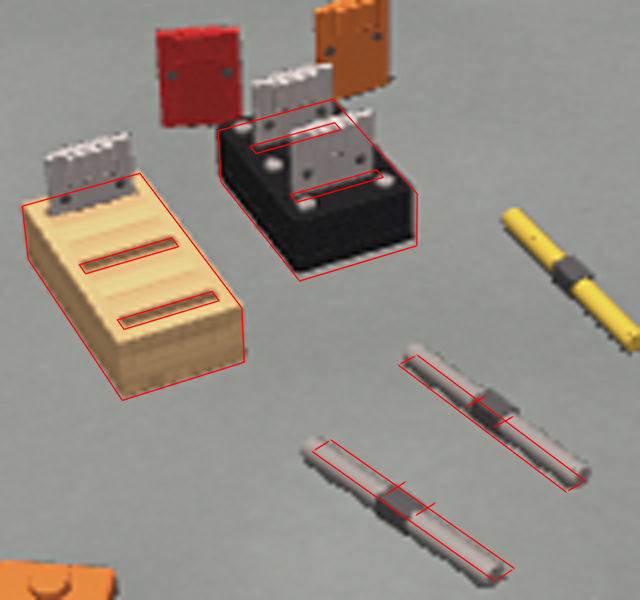

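```bash
cat >> h.py <<'E'
def seg(F,c,guess,z=.010,show=False):
    f=F[c]; im=cv2.GaussianBlur(f["image"],(0,0),.7).astype(int)
    u0=proj(f,[[guess[0],guess[1],z]])[0]
    m=((im[...,0]-im[...,1])>4)&(im.sum(2)>330)
    d=np.array([np.cos(guess[2]),np.sin(guess[2])])
    e=proj(f,[[guess[0]+s*.08*d[0],guess[1]+s*.08*d[1],z] for s in(-1,1)])
    roi=np.zeros(m.shape,np.uint8); cv2.line(roi,tuple(map(int,e[0]+.5)),tuple(map(int,e[1]+.5)),1,17)
    v,u=np.nonzero(m&(roi>0))
    if len(u)<30: return None,len(u)
    P=np.array([ray(f,(a,b),z)[:2] for a,b in zip(u,v)])
    w=cv2.fitLine(P.astype(np.float32),cv2.DIST_HUBER,0,.001,.001).ravel()
    t=(P-w[2:])@w[:2]; lo,hi=np.percentile(t,[.5,99.5]); q=w[2:]+w[:2]*(lo+hi)/2
    return [q[0],q[1],np.arctan2(w[1],w[0])],(len(u),round((hi-lo)*1000))
E
python3 - <<'E'
from h import *
F=grab()
for n,g in(("A",[.5716,-.0067,-1.47]),("B",[.47,-.041,-1.53])):
    for c in F:
        p,k=seg(F,c,g); print(n,c,p and fm(p),k)
T=F["top"]
for n,u in(("pl_left",(445,287)),("pl_right",(479,287.5))): print(n,ray(T,u,.091)[:2], ray(T,u,.091-.012)[:2])
for q in(.033,-.033): print(place([.4217,-.298,-.18],[(0,q,0)])[0])
E
```

```text
A top [572.6, -10.1, -83.0] (41, 140)
A scene [569.1, -9.9, -83.6] (254, 160)
B top [469.6, -41.4, -87.5] (67, 145)
B scene [466.0, -45.6, -87.6] (216, 159)
pl_left [ 0.42830815 -0.26744893] [ 0.42919819 -0.27094578]
pl_right [ 0.42027396 -0.33247889] [ 0.42105136 -0.33688745]
[ 0.42760798 -0.26553316  0.        ]
[ 0.41579202 -0.33046684  0.        ]
```

The close overlays confirm the objects. The steel pins have their grips near top px (305,239) and (327,283), the housing plates are at (445,287) and (479,287), and the empty stand slots are at (403,214) and (434,216). I go to pin A first.

Call:
move_arm(
  targets=[1, 0.411, -0.56, 0, 0, 0, -67.1, 1, 0.411, -0.56, 0, 0, 0, -67.1, 1, 0.411, -0.56, 0, 0, 0, -67.1, 1, 0.411, -0.56, 0, 0, 0, -67.1, 1, 0.411, -0.56, 0, 0, 0, -67.1, 1, 0.411, -0.56, 0, 0, 0, -67.1, 1, 0.411, -0.56, 0, 0, 0, -67.1, 1, 0.411, -0.56, 0, 0, 0, -67.1, 1, 0.411, -0.56, 0, 0, 0, -67.1, 1, 0.411, -0.56, 0, 0, 0, -67.1, 1, 0.411, -0.56, 0, 0, 0, -67.1, 1, 0.411, -0.56, 0, 0, 0, -67.1],
  force=50,
)

```text
clock: 2.4
tool_pos: [0.5165, 0.0665, 0.2566]
tool_rot: [[-0.116, 0.993, 0.001], [0.993, 0.116, 0.0], [0.0, 0.001, -1.0]]
wrist_force: [1.5, 1.2, -0.3]
grip_width: 0.0855
finger_force: 0.0
```

Call:
move_arm(
  targets=[1, 0.0545, -0.075, 0, 0, 0, 0, 1, 0.0545, -0.075, -0.06, 0, 0, 0, 1, 0.0545, -0.075, -0.12, 0, 0, 0, 1, 0.0545, -0.075, -0.15, 0, 0, 0, 1, 0.0545, -0.075, -0.15, 0, 0, 0, 1, 0.0545, -0.075, -0.15, 0, 0, 0],
)

```text
clock: 3.0
tool_pos: [0.5684, -0.0063, 0.1048]
tool_rot: [[-0.116, 0.993, -0.005], [0.993, 0.116, 0.001], [0.001, -0.004, -1.0]]
wrist_force: [0.2, 0.3, -0.1]
grip_width: 0.0851
finger_force: 0.0
```

```bash
python3 - <<'E'
from h import *
F=grab(); print(r.get_state()["tool_pos"],r.get_state()["clock"])
a=F["top"]["image"][170:310,250:400,::-1]; b=F["scene"]["image"][180:320,260:410,::-1]
cv2.imwrite("pics/g1.png",np.hstack([cv2.resize(i,(400,373),interpolation=cv2.INTER_CUBIC) for i in(a,b)]))
E
```

```text
[ 0.5712132  -0.00630837  0.10852077] 3.1
```

View pics/g1.png

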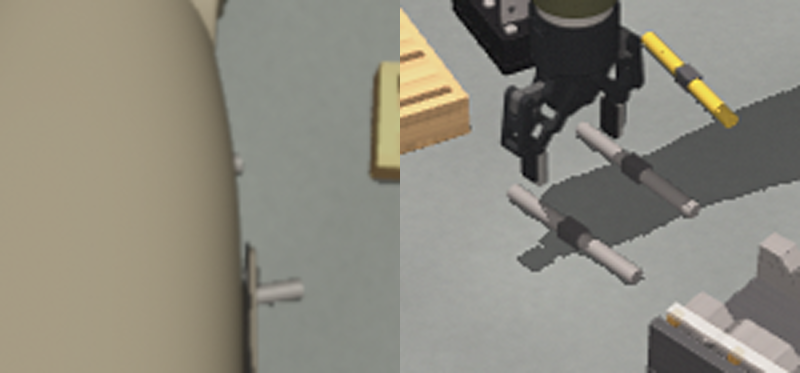

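The arm hides pin A from the top camera. In the scene view (crop about (570,230)) the open fingers straddle its grip line. I descend and close.

Call:
move_arm(
  targets=[1, 0, -0.002, -0.04, 0, 0, 0, 1, 0, -0.002, -0.07, 0, 0, 0, 1, 0, -0.002, -0.079, 0, 0, 0, 1, 0, -0.002, -0.079, 0, 0, 0, 0, 0, -0.002, -0.079, 0, 0, 0, 0, 0, -0.002, -0.079, 0, 0, 0, 0, 0, -0.002, -0.079, 0, 0, 0, 0, 0, -0.002, -0.079, 0, 0, 0, 0, 0, -0.002, -0.079, 0, 0, 0, 0, 0, -0.002, -0.079, 0, 0, 0, 0, 0, -0.002, -0.079, 0, 0, 0],
)

```text
clock: 4.2
tool_pos: [0.5707, -0.0086, 0.0282]
tool_rot: [[-0.117, 0.993, 0.002], [0.993, 0.117, -0.0], [-0.0, 0.002, -1.0]]
wrist_force: [0.1, -0.7, 5.4]
grip_width: 0.0147
finger_force: 50.6
```

Call:
move_arm(
  targets=[0, 0, 0, 0.05, 0, 0, 0, 0, 0, 0, 0.1, 0, 0, 0, 0, -0.01, 0.02, 0.142, 0, 0, 8, 0, -0.02, 0.05, 0.142, 0, 0, 16, 0, -0.03, 0.08, 0.142, 0, 0, 24, 0, -0.04, 0.11, 0.142, 0, 0, 32, 0, -0.05, 0.14, 0.142, 0, 0, 40, 0, -0.06, 0.16, 0.142, 0, 0, 48, 0, -0.07, 0.175, 0.142, 0, 0, 56, 0, -0.081, 0.183, 0.142, 0, 0, 64, 0, -0.081, 0.183, 0.142, 0, 0, 72, 0, -0.081, 0.183, 0.142, 0, 0, 80],
)

```text
clock: 5.4
tool_pos: [0.4879, 0.1748, 0.1687]
tool_rot: [[-0.999, 0.051, -0.002], [0.051, 0.999, -0.0], [0.002, -0.0, -1.0]]
wrist_force: [-0.0, 0.3, -2.9]
grip_width: 0.0146
finger_force: 49.8
```

Call:
move_arm(
  targets=[0, 0, 0, 0, 0, 0, 8, 0, 0, 0, 0, 0, 0, 13.3, 0, 0, 0, 0, 0, 0, 13.3, 0, 0, 0, 0, 0, 0, 13.3, 0, 0, 0, 0, 0, 0, 13.3],
)

```text
clock: 5.9
tool_pos: [0.4888, 0.1744, 0.1691]
tool_rot: [[-0.985, -0.172, -0.001], [-0.172, 0.985, -0.0], [0.001, 0.0, -1.0]]
wrist_force: [-0.3, 0.2, -1.9]
grip_width: 0.0147
finger_force: 49.8
```

```bash
python3 - <<'E'
from h import *
F=grab(); s=r.get_state(); print(s["tool_pos"],s["tool_rot"],s["grip_width"],s["clock"],s["wrist_force"])
p=s["tool_pos"]-[0,0,.02]; y=np.arctan2(s["tool_rot"][1,1],s["tool_rot"][0,1])-np.pi/2
o=np.load("fit.npy",allow_pickle=True).item()
z=p[2]-.008
H=[((a,b,c+z),(d,e,f+z)) for (a,b,c),(d,e,f) in PIN["top"]]
overlay(F,"scene",(340,490,240,380),[([p[0],p[1],y],H,None),(o["vb"],VB["top"],None)],"g2.png")
E
```

```text
[0.48892002 0.17443627 0.16920473] [[-9.84989651e-01 -1.72613223e-01 -2.50692887e-04]
 [-1.72613236e-01  9.84989680e-01  3.06747333e-05]
 [ 2.41635042e-04  7.34872053e-05 -9.99999968e-01]] 0.014695090660332859 6.0 [-0.39237294 -0.07764588 -2.1066831 ]
```

View pics/g2.png

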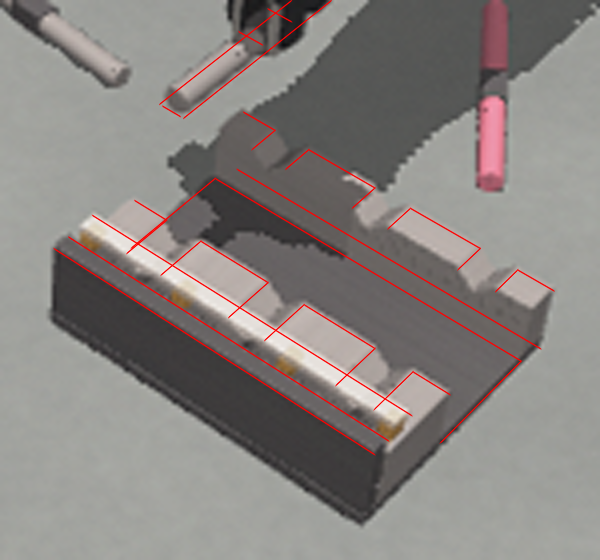

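The scene view shows pin A in the gripper over the groove 1 approach. Its end is at crop (180,98), a few px from the prediction. I lower gently toward the groove and read the force.

Call:
move_arm(
  targets=[0, 0, 0, -0.04, 0, 0, 0, 0, 0, 0, -0.07, 0, 0, 0, 0, 0, 0, -0.09, 0, 0, 0, 0, 0, 0, -0.096, 0, 0, 0, 0, 0, 0, -0.099, 0, 0, 0, 0, 0, 0, -0.099, 0, 0, 0, 0, 0, 0, -0.099, 0, 0, 0],
)

```text
clock: 6.7
tool_pos: [0.4901, 0.1747, 0.0715]
tool_rot: [[-0.985, -0.174, 0.002], [-0.174, 0.985, 0.0], [-0.002, -0.0, -1.0]]
wrist_force: [-0.3, -0.3, -1.1]
grip_width: 0.0146
finger_force: 49.9
```

Call:
move_arm(
  targets=[0, 0, 0, -0.001, 0, 0, 0, 0, 0, 0, -0.002, 0, 0, 0, 0, 0, 0, -0.002, 0, 0, 0],
)

```text
clock: 7.0
tool_pos: [0.4894, 0.1745, 0.0687]
tool_rot: [[-0.985, -0.174, 0.001], [-0.174, 0.985, 0.0], [-0.001, 0.0, -1.0]]
wrist_force: [0.6, 0.7, -1.5]
grip_width: 0.0145
finger_force: 49.9
```

Call:
move_arm(
  targets=[0, 0, 0, -0.001, 0, 0, 0, 0, 0, 0, -0.002, 0, 0, 0, 0, 0, 0, -0.002, 0, 0, 0],
)

```text
clock: 7.3
tool_pos: [0.4894, 0.1746, 0.0665]
tool_rot: [[-0.985, -0.174, 0.001], [-0.174, 0.985, 0.0], [-0.001, 0.0, -1.0]]
wrist_force: [2.0, 0.6, -0.2]
grip_width: 0.0146
finger_force: 50.0
```

Call:
move_arm(
  targets=[0, 0, 0, -0.001, 0, 0, 0, 0, 0, 0, -0.0015, 0, 0, 0, 0, 0, 0, -0.0015, 0, 0, 0],
)

```text
clock: 7.6
tool_pos: [0.4894, 0.1752, 0.0659]
tool_rot: [[-0.985, -0.174, 0.001], [-0.174, 0.985, 0.002], [-0.002, 0.001, -1.0]]
wrist_force: [-1.0, 1.8, 8.1]
grip_width: 0.0146
finger_force: 51.1
```

The pin touched the groove at about 66 mm, nearly centred. I slide it along.

Call:
move_arm(
  targets=[0, 0.005, 0.002, 0, 0, 0, 0, 0, 0.01, 0.003, 0, 0, 0, 0, 0, 0.015, 0.0037, 0, 0, 0, 0, 0, 0.02, 0.0045, 0, 0, 0, 0, 0, 0.025, 0.0054, 0, 0, 0, 0, 0, 0.025, 0.0054, 0, 0, 0, 0],
)

```text
clock: 8.2
tool_pos: [0.5038, 0.1783, 0.0645]
tool_rot: [[-0.984, -0.175, -0.019], [-0.175, 0.985, -0.004], [0.019, -0.001, -1.0]]
wrist_force: [-25.9, -5.1, 28.3]
grip_width: 0.0149
finger_force: 53.8
```

Call:
move_arm(
  targets=[0, 0.002, 0.0004, 0, 0, 0, 0, 0, 0.004, 0.0007, 0, 0, 0, 0, 0, 0.006, 0.001, 0, 0, 0, 0, 0, 0.006, 0.001, 0, 0, 0, 0],
)

```text
clock: 8.6
tool_pos: [0.5117, 0.1796, 0.0646]
tool_rot: [[-0.985, -0.174, -0.015], [-0.174, 0.985, -0.003], [0.015, -0.0, -1.0]]
wrist_force: [-19.6, -3.4, 19.2]
grip_width: 0.0148
finger_force: 52.9
```

Call:
move_arm(
  targets=[0, 0, 0, 0.001, 0, 0, 0, 0, 0, 0, 0.0015, 0, 0, 0, 0, 0, 0, 0.0015, 0, 0, 0, 0, 0, 0, 0.0015, 0, 0, 0],
)

```text
clock: 9.0
tool_pos: [0.5203, 0.1809, 0.066]
tool_rot: [[-0.985, -0.173, 0.0], [-0.173, 0.985, 0.0], [-0.0, 0.0, -1.0]]
wrist_force: [-0.2, -0.8, -1.1]
grip_width: 0.0143
finger_force: 50.2
```

Call:
move_arm(
  targets=[0, 0.002, 0.0003, -0.0005, 0, 0, 0, 0, 0.004, 0.0007, -0.0005, 0, 0, 0, 0, 0.004, 0.0007, -0.0005, 0, 0, 0],
)

```text
clock: 9.3
tool_pos: [0.5245, 0.1816, 0.0657]
tool_rot: [[-0.985, -0.173, 0.0], [-0.173, 0.985, 0.0], [-0.0, 0.0, -1.0]]
wrist_force: [0.6, 0.1, -1.5]
grip_width: 0.0147
finger_force: 50.2
```

Call:
move_arm(
  targets=[0, 0.002, 0.0003, 0, 0, 0, 0, 0, 0.003, 0.0005, 0, 0, 0, 0, 0, 0.003, 0.0005, 0, 0, 0, 0],
)

```text
clock: 9.6
tool_pos: [0.5272, 0.1821, 0.0659]
tool_rot: [[-0.985, -0.174, 0.0], [-0.174, 0.985, 0.0], [-0.0, 0.0, -1.0]]
wrist_force: [0.5, 0.1, -2.0]
grip_width: 0.0147
finger_force: 50.2
```

Call:
move_arm(
  targets=[0, 0.002, 0.0003, 0, 0, 0, 0, 0, 0.003, 0.0005, 0, 0, 0, 0, 0, 0.003, 0.0005, 0, 0, 0, 0],
)

```text
clock: 9.9
tool_pos: [0.5302, 0.1826, 0.0659]
tool_rot: [[-0.985, -0.174, 0.0], [-0.174, 0.985, 0.0], [-0.0, 0.0, -1.0]]
wrist_force: [-0.3, -0.1, -0.5]
grip_width: 0.0147
finger_force: 50.2
```

Call:
move_arm(
  targets=[0, 0.002, 0.0003, 0, 0, 0, 0, 0, 0.003, 0.0005, 0, 0, 0, 0, 0, 0.003, 0.0005, 0, 0, 0, 0],
)

```text
clock: 10.2
tool_pos: [0.5332, 0.1831, 0.0659]
tool_rot: [[-0.985, -0.174, 0.0], [-0.174, 0.985, 0.0], [-0.0, 0.0, -1.0]]
wrist_force: [-0.4, 0.3, -1.9]
grip_width: 0.0142
finger_force: 50.2
```

Call:
move_arm(
  targets=[0, 0.002, 0.0003, 0, 0, 0, 0, 0, 0.003, 0.0005, 0, 0, 0, 0, 0, 0.003, 0.0005, 0, 0, 0, 0],
)

```text
clock: 10.5
tool_pos: [0.5337, 0.1833, 0.0655]
tool_rot: [[-0.985, -0.174, -0.005], [-0.174, 0.985, -0.001], [0.005, 0.0, -1.0]]
wrist_force: [-5.6, -1.7, 2.6]
grip_width: 0.0145
finger_force: 50.8
```

Call:
move_arm(
  targets=[0, 0.002, 0.0003, 0, 0, 0, 0, 0, 0.003, 0.0005, 0, 0, 0, 0, 0, 0.003, 0.0005, 0, 0, 0, 0],
)

```text
clock: 10.8
tool_pos: [0.5338, 0.1834, 0.0653]
tool_rot: [[-0.985, -0.174, -0.01], [-0.174, 0.985, -0.002], [0.01, 0.0, -1.0]]
wrist_force: [-12.7, -1.4, 10.0]
grip_width: 0.0144
finger_force: 51.6
```

Call:
move_arm(
  targets=[0.5, 0, 0, 0, 0, 0, 0, 0.5, 0, 0, 0, 0, 0, 0, 0.5, 0, 0, 0, 0, 0, 0, 0.5, 0, 0, 0, 0, 0, 0, 0.5, 0, 0, 0.03, 0, 0, 0, 0.5, 0, 0, 0.07, 0, 0, 0, 0.5, 0, 0, 0.12, 0, 0, 0, 0.5, 0, 0, 0.17, 0, 0, 0, 0.5, -0.04, -0.02, 0.19, 0, 0, 0, 0.5, -0.08, -0.05, 0.19, 0, 0, 0, 0.5, -0.08, -0.05, 0.19, 0, 0, 0],
)

```text
clock: 11.9
tool_pos: [0.4544, 0.1323, 0.2564]
tool_rot: [[-0.985, -0.172, -0.002], [-0.172, 0.985, -0.001], [0.002, -0.001, -1.0]]
wrist_force: [-0.1, 1.0, -0.1]
grip_width: 0.0427
finger_force: 0.0
```

```bash
python3 - <<'E'
from h import *
F=grab()
p,k=seg(F,"scene",[.467,-.043,-1.53]); print(p and fm(p),k)
p,k=seg(F,"top",[.469,-.041,-1.53]); print(p and fm(p),k)
a=cv2.resize(F["top"]["image"][200:340,110:350,::-1],(480,280),interpolation=cv2.INTER_CUBIC); b=cv2.resize(F["scene"]["image"][230:380,280:490,::-1],(780,557)[:0] or (480,343),interpolation=cv2.INTER_CUBIC)
c=np.vstack([a,b[:320]]);cv2.imwrite("pics/g3.png",c)
E
```

```text
[466.2, -45.4, -87.4] (229, 160)
[469.3, -40.5, -86.8] (97, 152)
```

View pics/g3.png

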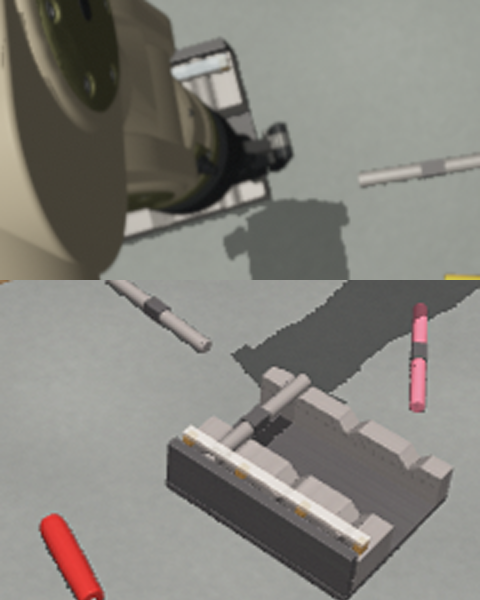

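Pin A lies in groove 1, under the strip and against the stop (scene crop about (265,415)). Pin B is undisturbed, so it is next.

Call:
move_arm(
  targets=[1, 0.0136, -0.174, 0, 0, 0, -97.2, 1, 0.0136, -0.174, 0, 0, 0, -97.2, 1, 0.0136, -0.174, 0, 0, 0, -97.2, 1, 0.0136, -0.174, 0, 0, 0, -97.2, 1, 0.0136, -0.174, 0, 0, 0, -97.2, 1, 0.0136, -0.174, 0, 0, 0, -97.2, 1, 0.0136, -0.174, 0, 0, 0, -97.2, 1, 0.0136, -0.174, 0, 0, 0, -97.2, 1, 0.0136, -0.174, 0, 0, 0, -97.2, 1, 0.0136, -0.174, 0, 0, 0, -97.2, 1, 0.0136, -0.174, 0, 0, 0, -97.2, 1, 0.0136, -0.174, 0, 0, 0, -97.2],
)

```text
clock: 13.2
tool_pos: [0.4748, -0.0402, 0.2561]
tool_rot: [[-0.045, 0.999, 0.002], [0.999, 0.045, -0.0], [-0.001, 0.002, -1.0]]
wrist_force: [-0.6, 1.0, 0.2]
grip_width: 0.0852
finger_force: 0.0
```

Call:
move_arm(
  targets=[1, 0, 0, -0.05, 0, 0, 0, 1, 0, 0, -0.1, 0, 0, 0, 1, 0, 0, -0.15, 0, 0, 0, 1, 0, 0, -0.18, 0, 0, 0, 1, 0, 0, -0.18, 0, 0, 0, 1, 0, 0, -0.18, 0, 0, 0],
)

```text
clock: 13.8
tool_pos: [0.4739, -0.04, 0.0761]
tool_rot: [[-0.049, 0.999, 0.0], [0.999, 0.049, -0.0], [-0.0, 0.0, -1.0]]
wrist_force: [-0.4, -0.0, 0.7]
grip_width: 0.0856
finger_force: 0.0
```

Call:
move_arm(
  targets=[1, -0.006, -0.002, -0.02, 0, 0, 0, 1, -0.006, -0.002, -0.04, 0, 0, 0, 1, -0.006, -0.002, -0.048, 0, 0, 0, 1, -0.006, -0.002, -0.048, 0, 0, 0, 0, -0.006, -0.002, -0.048, 0, 0, 0, 0, -0.006, -0.002, -0.048, 0, 0, 0, 0, -0.006, -0.002, -0.048, 0, 0, 0, 0, -0.006, -0.002, -0.048, 0, 0, 0, 0, -0.006, -0.002, -0.048, 0, 0, 0, 0, -0.006, -0.002, -0.048, 0, 0, 0, 0, -0.006, -0.002, -0.048, 0, 0, 0],
)

```text
clock: 14.9
tool_pos: [0.4674, -0.0421, 0.0285]
tool_rot: [[-0.049, 0.999, 0.002], [0.999, 0.049, -0.0], [-0.0, 0.002, -1.0]]
wrist_force: [0.1, 0.7, 5.7]
grip_width: 0.0144
finger_force: 50.6
```

Call:
move_arm(
  targets=[0, 0, 0, 0.05, 0, 0, 0, 0, 0, 0, 0.1, 0, 0, 0, 0, 0, 0.02, 0.142, 0, 0, 8, 0, 0, 0.06, 0.142, 0, 0, 16, 0, 0, 0.1, 0.142, 0, 0, 24, 0, 0, 0.14, 0.142, 0, 0, 32, 0, 0, 0.18, 0.142, 0, 0, 40, 0, 0, 0.22, 0.142, 0, 0, 48, 0, 0, 0.26, 0.142, 0, 0, 56, 0, 0, 0.3, 0.142, 0, 0, 64, 0, 0.0026, 0.34, 0.142, 0, 0, 72, 0, 0.0026, 0.3563, 0.142, 0, 0, 80],
)

```text
clock: 16.1
tool_pos: [0.4686, 0.3174, 0.1689]
tool_rot: [[-0.993, 0.117, -0.001], [0.117, 0.993, 0.001], [0.001, 0.0, -1.0]]
wrist_force: [0.6, -0.8, -3.1]
grip_width: 0.0145
finger_force: 49.9
```

Call:
move_arm(
  targets=[0, 0, 0, 0, 0, 0, 8, 0, 0, 0, 0, 0, 0, 16, 0, 0, 0, 0, 0, 0, 17.2, 0, 0, 0, 0, 0, 0, 17.2, 0, 0, 0, 0, 0, 0, 17.2],
)

```text
clock: 16.6
tool_pos: [0.469, 0.3141, 0.1695]
tool_rot: [[-0.985, -0.171, -0.001], [-0.171, 0.985, -0.0], [0.001, -0.0, -1.0]]
wrist_force: [0.1, -0.3, -1.9]
grip_width: 0.0144
finger_force: 49.9
```

```bash
python3 - <<'E'
from h import *
F=grab(); s=r.get_state(); print(s["tool_pos"],s["tool_rot"],s["clock"])
a=F["scene"]["image"][240:390,340:500,::-1]; cv2.imwrite("pics/g4.png",cv2.resize(a,(480,450),interpolation=cv2.INTER_CUBIC))
E
```

```text
[0.46915849 0.31411294 0.16972372] [[-9.85126676e-01 -1.71829468e-01 -2.58637990e-04]
 [-1.71829457e-01  9.85126709e-01 -6.52876422e-05]
 [ 2.66009533e-04 -1.98749725e-05 -9.99999964e-01]] 16.7
```

View pics/g4.png

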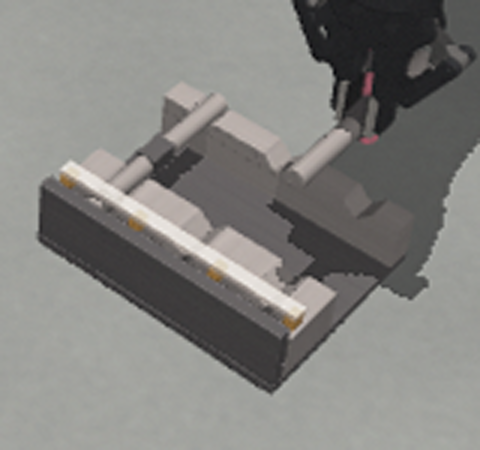

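Pin A is seated (crop (150,150)), and pin B is held above groove 3. I lower it.

Call:
move_arm(
  targets=[0, 0, 0, -0.04, 0, 0, 0, 0, 0, 0, -0.07, 0, 0, 0, 0, 0, 0, -0.09, 0, 0, 0, 0, 0, 0, -0.097, 0, 0, 0, 0, 0, 0, -0.1, 0, 0, 0, 0, 0, 0, -0.102, 0, 0, 0, 0, 0, 0, -0.102, 0, 0, 0, 0, 0, 0, -0.102, 0, 0, 0],
)

```text
clock: 17.5
tool_pos: [0.4699, 0.3148, 0.0689]
tool_rot: [[-0.985, -0.174, 0.002], [-0.174, 0.985, 0.001], [-0.002, 0.001, -1.0]]
wrist_force: [-0.8, 0.8, -2.4]
grip_width: 0.0146
finger_force: 49.9
```

Call:
move_arm(
  targets=[0, 0, 0, -0.001, 0, 0, 0, 0, 0, 0, -0.0015, 0, 0, 0, 0, 0, 0, -0.0015, 0, 0, 0],
)

```text
clock: 17.8
tool_pos: [0.4692, 0.3144, 0.0664]
tool_rot: [[-0.985, -0.174, 0.0], [-0.174, 0.985, 0.0], [-0.0, 0.0, -1.0]]
wrist_force: [-0.5, -0.4, -2.4]
grip_width: 0.0144
finger_force: 49.9
```

Call:
move_arm(
  targets=[0, 0.005, 0.0009, -0.0004, 0, 0, 0, 0, 0.01, 0.0018, -0.0004, 0, 0, 0, 0, 0.015, 0.0026, -0.0004, 0, 0, 0, 0, 0.02, 0.0035, -0.0004, 0, 0, 0, 0, 0.025, 0.0044, -0.0004, 0, 0, 0, 0, 0.025, 0.0044, -0.0004, 0, 0, 0],
)

```text
clock: 18.4
tool_pos: [0.4953, 0.3189, 0.066]
tool_rot: [[-0.985, -0.173, 0.001], [-0.173, 0.985, 0.0], [-0.001, 0.0, -1.0]]
wrist_force: [1.0, 0.4, -1.7]
grip_width: 0.0147
finger_force: 50.0
```

Call:
move_arm(
  targets=[0, 0.002, 0.0004, 0, 0, 0, 0, 0, 0.004, 0.0007, 0, 0, 0, 0, 0, 0.004, 0.0007, 0, 0, 0, 0],
)

```text
clock: 18.7
tool_pos: [0.4984, 0.3195, 0.066]
tool_rot: [[-0.985, -0.174, 0.0], [-0.174, 0.985, 0.0], [-0.0, 0.0, -1.0]]
wrist_force: [-0.5, 0.2, -1.2]
grip_width: 0.0147
finger_force: 50.0
```

Call:
move_arm(
  targets=[0, 0.002, 0.0004, 0, 0, 0, 0, 0, 0.003, 0.0005, 0, 0, 0, 0, 0, 0.003, 0.0005, 0, 0, 0, 0],
)

```text
clock: 19.0
tool_pos: [0.5017, 0.3201, 0.066]
tool_rot: [[-0.985, -0.173, 0.001], [-0.173, 0.985, 0.0], [-0.001, 0.0, -1.0]]
wrist_force: [-0.0, 0.2, -1.4]
grip_width: 0.0146
finger_force: 50.1
```

Call:
move_arm(
  targets=[0, 0.002, 0.0004, 0, 0, 0, 0, 0, 0.003, 0.0005, 0, 0, 0, 0, 0, 0.003, 0.0005, 0, 0, 0, 0],
)

```text
clock: 19.3
tool_pos: [0.5046, 0.3206, 0.0659]
tool_rot: [[-0.985, -0.173, 0.001], [-0.173, 0.985, 0.0], [-0.001, 0.0, -1.0]]
wrist_force: [-0.6, 0.3, -2.2]
grip_width: 0.0145
finger_force: 50.1
```

Call:
move_arm(
  targets=[0, 0.002, 0.0004, 0, 0, 0, 0, 0, 0.003, 0.0005, 0, 0, 0, 0, 0, 0.003, 0.0005, 0, 0, 0, 0],
)

```text
clock: 19.6
tool_pos: [0.5053, 0.3207, 0.0659]
tool_rot: [[-0.985, -0.174, -0.004], [-0.174, 0.985, -0.001], [0.004, 0.0, -1.0]]
wrist_force: [-6.7, -1.1, 3.5]
grip_width: 0.0142
finger_force: 50.7
```

Call:
move_arm(
  targets=[0, 0.002, 0.0004, 0, 0, 0, 0, 0, 0.003, 0.0005, 0, 0, 0, 0, 0, 0.003, 0.0005, 0, 0, 0, 0],
)

```text
clock: 19.9
tool_pos: [0.5054, 0.3207, 0.0658]
tool_rot: [[-0.985, -0.175, -0.009], [-0.175, 0.985, -0.002], [0.009, 0.0, -1.0]]
wrist_force: [-14.0, -1.9, 9.4]
grip_width: 0.0145
finger_force: 51.5
```

Call:
move_arm(
  targets=[0, 0.002, 0.0004, 0, 0, 0, 0, 0, 0.003, 0.0005, 0, 0, 0, 0, 0, 0.003, 0.0005, 0, 0, 0, 0],
)

```text
clock: 20.2
tool_pos: [0.5056, 0.3207, 0.0658]
tool_rot: [[-0.984, -0.175, -0.014], [-0.175, 0.985, -0.003], [0.014, -0.0, -1.0]]
wrist_force: [-21.5, -4.1, 16.1]
grip_width: 0.0146
finger_force: 52.3
```

The pin is against the stop: force rises with no movement. I relax the push, release and lift.

Call:
move_arm(
  targets=[0, -0.006, -0.001, 0, 0, 0, 0, 0, -0.006, -0.001, 0, 0, 0, 0, 0.5, -0.006, -0.001, 0, 0, 0, 0, 0.5, -0.006, -0.001, 0, 0, 0, 0, 0.5, -0.006, -0.001, 0, 0, 0, 0, 0.5, -0.006, -0.001, 0, 0, 0, 0, 0.5, -0.006, -0.001, 0.03, 0, 0, 0, 0.5, -0.006, -0.001, 0.07, 0, 0, 0, 0.5, -0.006, -0.001, 0.12, 0, 0, 0, 0.5, -0.006, -0.001, 0.17, 0, 0, 0, 0.5, -0.006, -0.001, 0.19, 0, 0, 0],
)

```text
clock: 21.3
tool_pos: [0.5091, 0.3218, 0.2619]
tool_rot: [[-0.985, -0.174, 0.008], [-0.174, 0.985, 0.004], [-0.008, 0.002, -1.0]]
wrist_force: [0.6, 1.0, -0.0]
grip_width: 0.0428
finger_force: 0.0
```

Call:
move_arm(
  targets=[0.5, 0, -0.05, 0, 0, 0, 0, 0.5, 0, -0.1, 0, 0, 0, 0, 0.5, 0, -0.15, 0, 0, 0, 0, 0.5, 0, -0.2, 0, 0, 0, 0, 0.5, 0, -0.25, 0, 0, 0, 0, 0.5, 0, -0.3, 0, 0, 0, 0, 0.5, 0, -0.35, 0, 0, 0, 0, 0.5, 0, -0.4, 0, 0, 0, 0, 0.5, 0, -0.4, 0, 0, 0, 0, 0.5, 0, -0.4, 0, 0, 0, 0],
)

```text
clock: 22.3
tool_pos: [0.5072, -0.0805, 0.2559]
tool_rot: [[-0.985, -0.17, 0.0], [-0.17, 0.985, 0.0], [-0.0, 0.0, -1.0]]
wrist_force: [0.2, -0.1, 0.4]
grip_width: 0.0426
finger_force: 0.0
```

```bash
python3 - <<'E'
from h import *
F=grab(); s=r.get_state(); print(s["tool_pos"],s["tool_rot"],s["clock"])
a=cv2.resize(F["top"]["image"][205:335,110:260,::-1],None,fx=3,fy=3,interpolation=cv2.INTER_CUBIC)
b=cv2.resize(F["scene"]["image"][250:380,345:490,::-1],(390,390),interpolation=cv2.INTER_CUBIC)
cv2.imwrite("pics/g5.png",np.hstack([a[:, :410],b]))
E
```

```text
[ 0.50717794 -0.07843741  0.25595127] [[-9.84754681e-01 -1.73948894e-01 -1.28325324e-05]
 [-1.73948882e-01  9.84754580e-01  4.50878983e-04]
 [-6.57930055e-05  4.46237393e-04 -9.99999898e-01]] 22.4
```

View pics/g5.png

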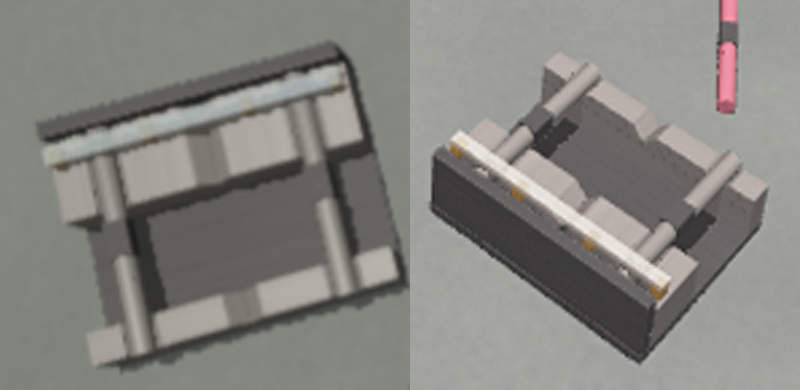

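Both pins are fully home in grooves 1 and 3 (crop pins at (120,240) and (325,200)). For the plates I use the top camera only, so its bias cancels between plate and slot, and check both cameras with the stored plate.

```bash
cat > m3.py <<'E'
from h import *
F=grab()
for c in F:
    im=cv2.imread(f"pics/{c}0.png")[:,:,::-1]; f=F[c]; f["image"]=np.ascontiguousarray(im)
    g=cv2.cvtColor(f["image"],cv2.COLOR_RGB2LAB).astype(np.float32); f["g"]=[]
    for s in(2.,.8):
        b=cv2.GaussianBlur(g,(0,0),s); f["g"].append(tuple(cv2.Sobel(b,cv2.CV_32F,*d,ksize=3) for d in((1,0),(0,1))))
def PL(zc): return rect(-.03,.03,-.003,.003,zc+.04)+rect(-.017,.017,-.007,.007,zc+.039)+[((-.017,.007,zc+.017),(.017,.007,zc+.017))]+[((s*.017,.007,zc+.017),(s*.017,.007,zc+.039)) for s in(-1,1)]
st={}
items=[]
for c in(("top",),("scene",),("top","scene")):
    S=fit2([.5858,-.281,-.173],F,SL,box(.043,.085,.045),c,w=.004,wa=2); print(c,"stand",fm(S))
    for q in(-.066,0,.066): print("   slot",fm([*place(S,[(0,q,0)])[0][:2],S[2]]))
    s1=place(S,[(0,-.066,0)])[0]
    for n,p0,z in(("L",[.428,-.268,-.18],.052),("R",[.419,-.333,-.18],.052),("stored",[s1[0],s1[1],-.175],.05)):
        p=fit2(p0,F,PL(z),None,c,w=.005,wa=5); print("   ",n,fm(p))
        if len(c)==1: items.append((c[0],(p,PL(z),None)))
    if len(c)==1: items.append((c[0],(S,SL,box(.043,.085,.045))))
overlay(F,"top",(385,485,185,330),[i for c,i in items if c=="top"],"a.png");overlay(F,"scene",(225,345,140,245),[i for c,i in items if c=="scene"],"b.png")
a,b=cv2.imread("pics/a.png"),cv2.imread("pics/b.png"); b=cv2.resize(b,None,fx=.66*1.05,fy=.66*1.05); h=max(a.shape[0],b.shape[0])
pad=lambda i:cv2.copyMakeBorder(i,0,h-i.shape[0],0,0,0)
o=np.hstack([pad(a),pad(b)]); print(o.shape); cv2.imwrite("pics/g6.png",o[:600,:800])
E
python3 m3.py
```

```text
('top',) stand [585.8, -282.3, -10.1]
   slot [574.2, -347.2, -10.1]
   slot [585.8, -282.3, -10.1]
   slot [597.4, -217.3, -10.1]
    L [429.3, -268.2, -10.5]
    R [414.3, -333.2, -11.5]
    stored [573.5, -335.6, -9.5]
('scene',) stand [583.5, -282.1, -10.5]
   slot [571.5, -347.0, -10.5]
   slot [583.5, -282.1, -10.5]
   slot [595.5, -217.1, -10.5]
    L [439.7, -272.2, -10.1]
    R [411.0, -327.8, -10.9]
    stored [575.4, -341.5, -15.7]
('top', 'scene') stand [585.0, -282.2, -10.1]
   slot [573.4, -347.1, -10.1]
   slot [585.0, -282.2, -10.1]
   slot [596.6, -217.2, -10.1]
    L [430.1, -266.3, -11.1]
    R [414.1, -333.1, -11.1]
    stored [574.4, -336.0, -11.2]
(580, 816, 3)
```

View pics/g6.png

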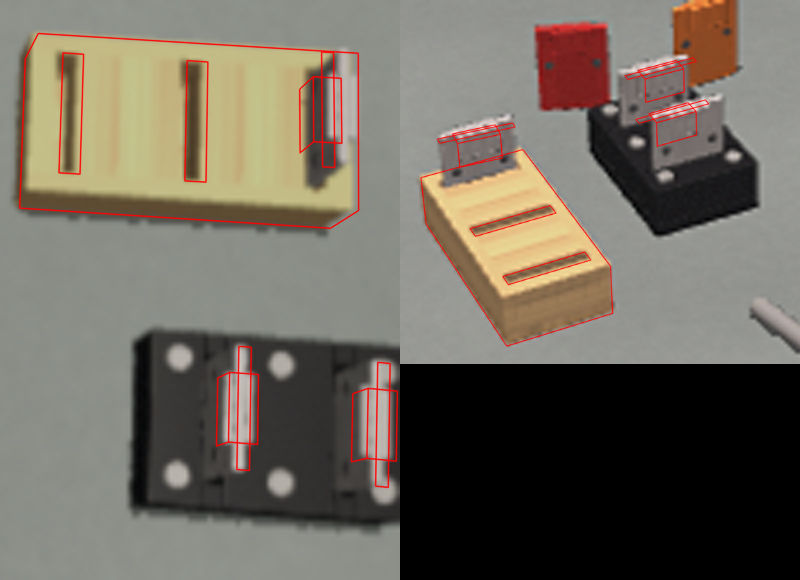

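Plate L fits well in the top view (crop (238,408)), and the stand outline is about 1 px too far right, so slot y ≈ −281. I go above plate L.

Call:
move_arm(
  targets=[0.5, -0.02, -0.04, 0, 0, 0, -8, 0.5, -0.035, -0.085, 0, 0, 0, -16, 0.5, -0.05, -0.13, 0, 0, 0, -20.4, 0.5, -0.065, -0.17, 0, 0, 0, -20.4, 0.5, -0.0779, -0.1898, 0, 0, 0, -20.4, 0.5, -0.0779, -0.1898, -0.04, 0, 0, -20.4, 0.5, -0.0779, -0.1898, -0.08, 0, 0, -20.4, 0.5, -0.0779, -0.1898, -0.11, 0, 0, -20.4, 0.5, -0.0779, -0.1898, -0.11, 0, 0, -20.4, 0.5, -0.0779, -0.1898, -0.11, 0, 0, -20.4, 0.5, -0.0779, -0.1898, -0.11, 0, 0, -20.4],
)

```text
clock: 23.6
tool_pos: [0.4307, -0.2691, 0.1479]
tool_rot: [[-0.984, 0.179, 0.002], [0.179, 0.984, -0.002], [-0.003, -0.001, -1.0]]
wrist_force: [0.3, 0.1, 1.0]
grip_width: 0.0427
finger_force: 0.0
```

```bash
python3 -c "
from rig import r
s=r.get_state();print(s['tool_pos'],s['tool_rot'][:,1])"
```

```text
[ 0.43073982 -0.26907026  0.14791646] [ 0.17916279  0.98381831 -0.00149356]
```

Call:
move_arm(
  targets=[0.5, 0, 0, -0.03, 0, 0, 0, 0.5, 0, 0, -0.05, 0, 0, 0, 0.5, 0, 0, -0.06, 0, 0, 0, 0.5, 0, 0, -0.06, 0, 0, 0, 0, 0, 0, -0.06, 0, 0, 0, 0, 0, 0, -0.06, 0, 0, 0, 0, 0, 0, -0.06, 0, 0, 0, 0, 0, 0, -0.06, 0, 0, 0, 0, 0, 0, -0.06, 0, 0, 0, 0, 0, 0, -0.06, 0, 0, 0],
)

```text
clock: 24.6
tool_pos: [0.4303, -0.269, 0.0875]
tool_rot: [[-0.984, 0.18, 0.003], [0.18, 0.984, -0.001], [-0.003, -0.0, -1.0]]
wrist_force: [0.6, 2.6, 6.3]
grip_width: 0.0133
finger_force: 49.2
```

Call:
move_arm(
  targets=[0, 0, 0, 0.02, 0, 0, 0, 0, 0, 0, 0.05, 0, 0, 0, 0, 0, 0, 0.09, 0, 0, 0, 0, 0.04, 0.012, 0.1, 0, 0, 0, 0, 0.08, 0.025, 0.1, 0, 0, 0, 0, 0.12, 0.037, 0.1, 0, 0, 0, 0, 0.15, 0.046, 0.1, 0, 0, 0.3, 0, 0.168, 0.052, 0.1, 0, 0, 0.3, 0, 0.168, 0.052, 0.1, 0, 0, 0.3, 0, 0.168, 0.052, 0.08, 0, 0, 0.3, 0, 0.168, 0.052, 0.06, 0, 0, 0.3, 0, 0.168, 0.052, 0.06, 0, 0, 0.3],
)

```text
clock: 25.8
tool_pos: [0.5944, -0.2162, 0.1428]
tool_rot: [[-0.984, 0.176, -0.006], [0.176, 0.984, 0.003], [0.006, 0.002, -1.0]]
wrist_force: [-0.6, 0.3, -3.7]
grip_width: 0.0132
finger_force: 49.1
```

```bash
python3 - <<'E'
from h import *
F=grab(); s=r.get_state(); print(s["tool_pos"],s["tool_rot"][:,1],s["clock"],s["grip_width"],s["wrist_force"])
z=s["tool_pos"][2]-.0875+.052; p=[*s["tool_pos"][:2],np.arctan2(s["tool_rot"][1,1],s["tool_rot"][0,1])-np.pi/2]
M=rect(-.03,.03,-.003,.003,z-.04)+rect(-.03,.03,-.003,.003,z+.04)
S=[.5858,-.2812,-.176]; a=(225,325,160,245)
overlay(F,"scene",a,[(p,M,None),(S,SL,box(.043,.085,.045))],"g7.png")
E
```

```text
[ 0.5962641  -0.21698124  0.14592782] [1.76099022e-01 9.84372423e-01 2.58021414e-04] 25.9 0.012911139389666162 [-0.09310713 -0.31567331 -2.07088079]
```

View pics/g7.png

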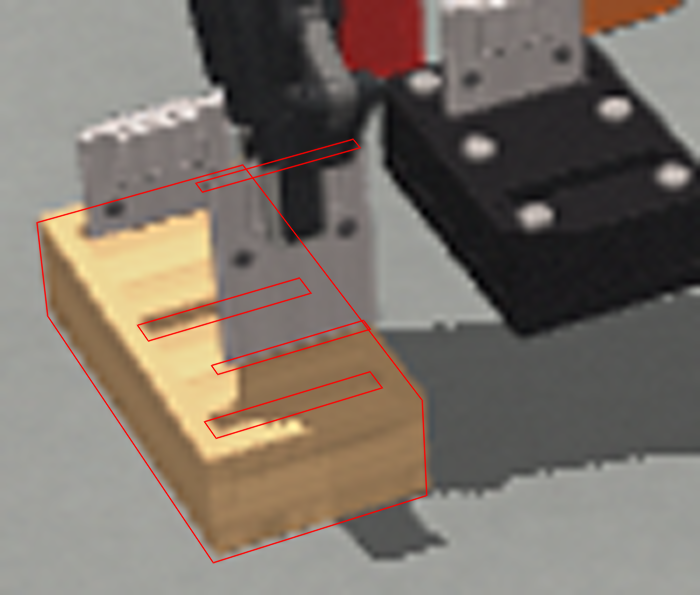

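The plate hangs over the left slot. Its bottom edge runs from crop (225,365) to (375,320), within about 1–2 mm of the slot. I lower with force checks.

Call:
move_arm(
  targets=[0, 0.001, 0, -0.015, 0, 0, 0, 0, 0.001, 0, -0.024, 0, 0, 0, 0, 0.001, 0, -0.028, 0, 0, 0, 0, 0.001, 0, -0.03, 0, 0, 0, 0, 0.001, 0, -0.03, 0, 0, 0, 0, 0.001, 0, -0.03, 0, 0, 0],
)

```text
clock: 26.5
tool_pos: [0.5985, -0.217, 0.1165]
tool_rot: [[-0.984, 0.175, 0.001], [0.175, 0.984, -0.0], [-0.001, -0.0, -1.0]]
wrist_force: [0.3, 0.3, -2.2]
grip_width: 0.0133
finger_force: 49.3
```

Call:
move_arm(
  targets=[0, 0, 0, -0.004, 0, 0, 0, 0, 0, 0, -0.008, 0, 0, 0, 0, 0, 0, -0.012, 0, 0, 0, 0, 0, 0, -0.012, 0, 0, 0],
)

```text
clock: 26.9
tool_pos: [0.5977, -0.2165, 0.1029]
tool_rot: [[-0.984, 0.175, -0.001], [0.175, 0.984, 0.001], [0.002, 0.001, -1.0]]
wrist_force: [-0.6, 0.2, -3.2]
grip_width: 0.0134
finger_force: 49.3
```

Call:
move_arm(
  targets=[0, 0, 0, -0.004, 0, 0, 0, 0, 0, 0, -0.008, 0, 0, 0, 0, 0, 0, -0.012, 0, 0, 0, 0, 0, 0, -0.015, 0, 0, 0, 0, 0, 0, -0.015, 0, 0, 0],
)

```text
clock: 27.4
tool_pos: [0.5979, -0.2166, 0.0882]
tool_rot: [[-0.984, 0.175, -0.001], [0.175, 0.984, 0.001], [0.001, 0.0, -1.0]]
wrist_force: [0.1, -0.2, -2.7]
grip_width: 0.0134
finger_force: 49.3
```

Call:
move_arm(
  targets=[0, 0, 0, -0.002, 0, 0, 0, 0, 0, 0, -0.0035, 0, 0, 0, 0, 0, 0, -0.0035, 0, 0, 0, 0, 0, 0, -0.0035, 0, 0, 0],
)

```text
clock: 27.8
tool_pos: [0.5984, -0.2168, 0.0857]
tool_rot: [[-0.984, 0.175, 0.0], [0.175, 0.984, -0.0], [-0.0, 0.0, -1.0]]
wrist_force: [0.0, -0.3, -0.4]
grip_width: 0.0127
finger_force: 49.5
```

Call:
move_arm(
  targets=[0, 0, 0, -0.001, 0, 0, 0, 0, 0, 0, -0.001, 0, 0, 0, 0, 0, 0, -0.001, 0, 0, 0],
)

```text
clock: 28.1
tool_pos: [0.5984, -0.2169, 0.0856]
tool_rot: [[-0.985, 0.175, 0.001], [0.175, 0.985, -0.0], [-0.001, -0.0, -1.0]]
wrist_force: [-1.7, 0.4, 5.1]
grip_width: 0.013
finger_force: 50.4
```

Call:
move_arm(
  targets=[0.4, 0, 0, 0, 0, 0, 0, 0.4, 0, 0, 0, 0, 0, 0, 0.4, 0, 0, 0, 0, 0, 0, 0.4, 0, 0, 0, 0, 0, 0, 0.4, 0, 0, 0.03, 0, 0, 0, 0.4, 0, 0, 0.06, 0, 0, 0, 0.4, 0, 0, 0.1, 0, 0, 0, 0.4, 0, 0, 0.14, 0, 0, 0, 0.4, 0, 0, 0.14, 0, 0, 0],
)

```text
clock: 29.0
tool_pos: [0.601, -0.2182, 0.2312]
tool_rot: [[-0.984, 0.175, 0.01], [0.175, 0.984, -0.005], [-0.011, -0.003, -1.0]]
wrist_force: [1.4, -0.9, 0.8]
grip_width: 0.0342
finger_force: 0.0
```

Call:
move_arm(
  targets=[0.5, -0.04, -0.026, 0, 0, 0, 0, 0.5, -0.08, -0.052, 0, 0, 0, 0, 0.5, -0.12, -0.078, 0, 0, 0, 0, 0.5, -0.155, -0.1, 0, 0, 0, -0.5, 0.5, -0.1817, -0.1167, 0, 0, 0, -0.5, 0.5, -0.1817, -0.1167, -0.04, 0, 0, -0.5, 0.5, -0.1817, -0.1167, -0.07, 0, 0, -0.5, 0.5, -0.1817, -0.1167, -0.07, 0, 0, -0.5, 0.5, -0.1817, -0.1167, -0.07, 0, 0, -0.5, 0.5, -0.1817, -0.1167, -0.07, 0, 0, -0.5],
)

```text
clock: 30.0
tool_pos: [0.4175, -0.3341, 0.1559]
tool_rot: [[-0.983, 0.184, 0.002], [0.184, 0.983, -0.002], [-0.002, -0.001, -1.0]]
wrist_force: [-0.6, -0.2, 0.6]
grip_width: 0.0425
finger_force: 0.0
```

Call:
move_arm(
  targets=[0.5, 0, 0, -0.03, 0, 0, 0, 0.5, 0, 0, -0.06, 0, 0, 0, 0.5, 0, 0, -0.067, 0, 0, 0, 0.5, 0, 0, -0.067, 0, 0, 0, 0.5, 0, 0, -0.067, 0, 0, 0, 0, 0, 0, -0.067, 0, 0, 0, 0, 0, 0, -0.067, 0, 0, 0, 0, 0, 0, -0.067, 0, 0, 0, 0, 0, 0, -0.067, 0, 0, 0, 0, 0, 0, -0.067, 0, 0, 0, 0, 0, 0, -0.067, 0, 0, 0],
)

```text
clock: 31.1
tool_pos: [0.4175, -0.3334, 0.089]
tool_rot: [[-0.983, 0.184, 0.003], [0.184, 0.983, -0.0], [-0.003, 0.0, -1.0]]
wrist_force: [0.2, 2.3, 6.1]
grip_width: 0.0133
finger_force: 48.7
```

Call:
move_arm(
  targets=[0, 0, 0, 0.02, 0, 0, 0, 0, 0, 0, 0.05, 0, 0, 0, 0, 0, 0, 0.09, 0, 0, 0, 0, 0.04, 0.012, 0.1, 0, 0, 0, 0, 0.08, 0.025, 0.1, 0, 0, 0, 0, 0.12, 0.037, 0.1, 0, 0, 0, 0, 0.15, 0.046, 0.1, 0, 0, 0.5, 0, 0.17, 0.0516, 0.1, 0, 0, 0.5, 0, 0.17, 0.0516, 0.1, 0, 0, 0.5, 0, 0.17, 0.0516, 0.08, 0, 0, 0.5, 0, 0.17, 0.0516, 0.06, 0, 0, 0.5, 0, 0.17, 0.0516, 0.045, 0, 0, 0.5],
)

```text
clock: 32.3
tool_pos: [0.5853, -0.2818, 0.1313]
tool_rot: [[-0.984, 0.176, -0.002], [0.176, 0.984, 0.001], [0.002, 0.0, -1.0]]
wrist_force: [-0.5, 0.9, -3.4]
grip_width: 0.0131
finger_force: 49.3
```

```bash
python3 - <<'E'
from h import *
F=grab(); s=r.get_state(); print(s["tool_pos"],s["tool_rot"][:,1],s["clock"],s["grip_width"],s["wrist_force"])
z=s["tool_pos"][2]-.089+.052; p=[*s["tool_pos"][:2],np.arctan2(s["tool_rot"][1,1],s["tool_rot"][0,1])-np.pi/2]
M=rect(-.03,.03,-.003,.003,z-.04)
overlay(F,"scene",(225,325,160,245),[(p,M,None),([.5866,-.2822,-.176],SL,None)],"g8.png")
E
```

```text
[ 0.58416637 -0.28117963  0.12986868] [0.17611285 0.98436791 0.00202246] 32.4 0.013401720112894481 [-0.18369386  0.17518036 -1.31109527]
```

View pics/g8.png

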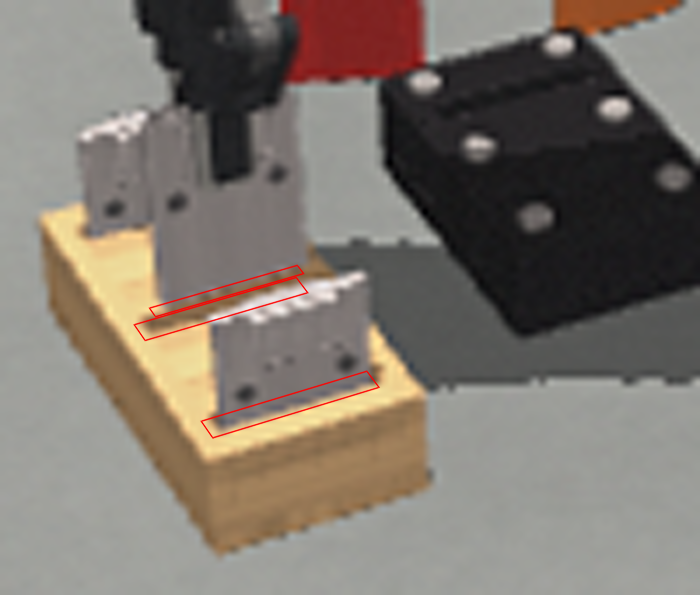

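Plate L stands home in the left slot (crop (290,350)), and plate R is above the middle slot. I lower it.

Call:
move_arm(
  targets=[0, 0, 0, 0, 0, 0, 0, 0, 0, 0, -0.006, 0, 0, 0, 0, 0, 0, -0.01, 0, 0, 0, 0, 0, 0, -0.013, 0, 0, 0, 0, 0, 0, -0.016, 0, 0, 0, 0, 0, 0, -0.016, 0, 0, 0],
)

```text
clock: 33.0
tool_pos: [0.5863, -0.2817, 0.1159]
tool_rot: [[-0.985, 0.175, -0.001], [0.175, 0.985, 0.001], [0.001, 0.0, -1.0]]
wrist_force: [0.3, -0.5, -2.0]
grip_width: 0.0128
finger_force: 49.2
```

Call:
move_arm(
  targets=[0, 0, 0, -0.004, 0, 0, 0, 0, 0, 0, -0.008, 0, 0, 0, 0, 0, 0, -0.012, 0, 0, 0, 0, 0, 0, -0.012, 0, 0, 0],
)

```text
clock: 33.4
tool_pos: [0.5861, -0.2816, 0.1035]
tool_rot: [[-0.985, 0.175, -0.001], [0.175, 0.985, 0.001], [0.001, 0.001, -1.0]]
wrist_force: [0.3, -0.3, -2.7]
grip_width: 0.0132
finger_force: 49.2
```

Call:
move_arm(
  targets=[0, 0, 0, -0.004, 0, 0, 0, 0, 0, 0, -0.008, 0, 0, 0, 0, 0, 0, -0.012, 0, 0, 0, 0, 0, 0, -0.015, 0, 0, 0, 0, 0, 0, -0.015, 0, 0, 0],
)

```text
clock: 33.9
tool_pos: [0.5862, -0.2817, 0.0887]
tool_rot: [[-0.985, 0.175, -0.001], [0.175, 0.985, 0.001], [0.001, 0.0, -1.0]]
wrist_force: [-0.6, -0.4, -2.2]
grip_width: 0.0131
finger_force: 49.2
```

Call:
move_arm(
  targets=[0, 0, 0, -0.002, 0, 0, 0, 0, 0, 0, -0.003, 0, 0, 0, 0, 0, 0, -0.003, 0, 0, 0, 0, 0, 0, -0.003, 0, 0, 0],
)

```text
clock: 34.3
tool_pos: [0.5867, -0.2819, 0.0871]
tool_rot: [[-0.985, 0.175, 0.001], [0.175, 0.985, -0.0], [-0.001, 0.0, -1.0]]
wrist_force: [-1.4, 1.4, 3.4]
grip_width: 0.0133
finger_force: 50.1
```

On the floor. I release, lift, and move off so the cameras can see.

Call:
move_arm(
  targets=[0.4, 0, 0, 0, 0, 0, 0, 0.4, 0, 0, 0, 0, 0, 0, 0.4, 0, 0, 0, 0, 0, 0, 0.4, 0, 0, 0, 0, 0, 0, 0.4, 0, 0, 0.03, 0, 0, 0, 0.4, 0, 0, 0.06, 0, 0, 0, 0.4, 0, 0, 0.1, 0, 0, 0, 0.4, 0, 0, 0.14, 0, 0, 0, 0.4, 0, 0, 0.17, 0, 0, 0, 0.4, 0, 0, 0.17, 0, 0, 0],
)

```text
clock: 35.3
tool_pos: [0.5885, -0.2832, 0.2622]
tool_rot: [[-0.984, 0.175, 0.008], [0.175, 0.984, -0.005], [-0.009, -0.004, -1.0]]
wrist_force: [0.5, -0.6, 0.3]
grip_width: 0.0345
finger_force: 0.0
```

Call:
move_arm(
  targets=[0.4, -0.02, 0.045, 0, 0, 0, 0, 0.4, -0.04, 0.09, 0, 0, 0, 0, 0.4, -0.06, 0.135, 0, 0, 0, 0, 0.4, -0.08, 0.18, 0, 0, 0, 0, 0.4, -0.1, 0.22, 0, 0, 0, 0, 0.4, -0.11, 0.25, 0, 0, 0, 0, 0.4, -0.11, 0.25, 0, 0, 0, 0, 0.4, -0.11, 0.25, 0, 0, 0, 0],
)

```text
clock: 36.1
tool_pos: [0.4763, -0.0314, 0.256]
tool_rot: [[-0.985, 0.174, -0.0], [0.174, 0.985, -0.0], [-0.0, -0.0, -1.0]]
wrist_force: [0.2, -0.1, 0.2]
grip_width: 0.0339
finger_force: 0.0
```

```bash
python3 - <<'E'
from h import *
F=grab(); print(r.get_state()["clock"])
a=cv2.resize(F["top"]["image"][180:340,110:510,::-1],(800,320),interpolation=cv2.INTER_CUBIC)
i=F["scene"]["image"][:,:,::-1]
b=np.hstack([cv2.resize(i[150:245,225:345],(354,280),interpolation=cv2.INTER_CUBIC),cv2.resize(i[250:380,300:490],(446,280),interpolation=cv2.INTER_CUBIC)])
cv2.imwrite("pics/fin.png",np.vstack([a,b]))
E
```

```text
36.2
```

View pics/fin.png

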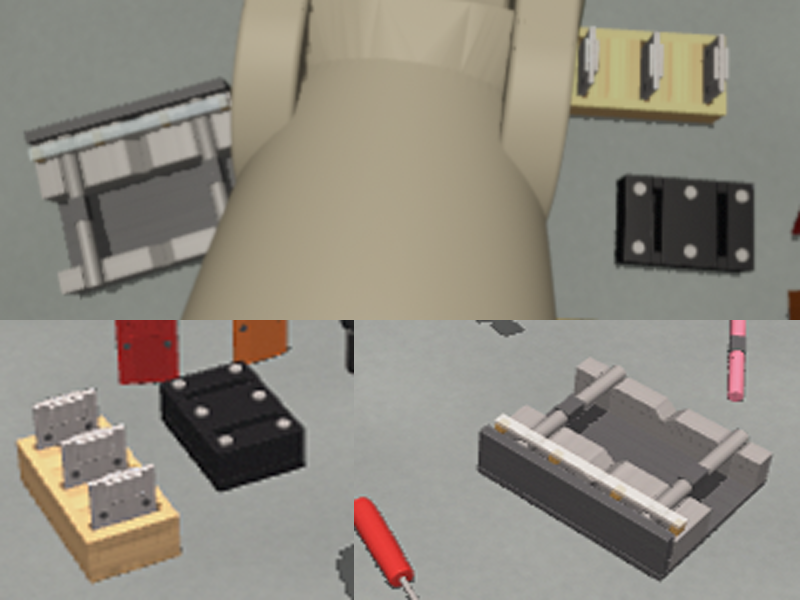

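Both plates are upright in the stand, the housing is empty and both pins are home. Before handing in, I check numerically for a third steel pin outside the crops I viewed.

```bash
python3 - <<'E'
from h import *
F={c:r.grab_frame(c) for c in("top","scene")}
for c in F:
    im=cv2.GaussianBlur(cv2.imread(f"pics/{c}0.png"),(0,0),.7).astype(int)
    m=(((im[...,2]-im[...,1])>4)&(im.sum(2)>300)&(im.max(2)-im.min(2)<60)).astype(np.uint8)
    n,_,s,ce=cv2.connectedComponentsWithStats(m)
    for i in range(1,n):
        if s[i,4]>25:
            w=ray(F[c],ce[i],.01); print(c,s[i].tolist(),np.round(w[:2],2))
    for q in("pin1_mid","pin2_mid","pin3_mid"): print(q,[(round(d["conf"],2),[int(v) for v in d["extent"]]) for d in r.look_for(q,c)])
E
```

```text
top [0, 0, 640, 112, 53371] [ 1.05 -0.01]
top [618, 97, 22, 39, 443] [ 0.78 -0.77]
top [377, 115, 22, 21, 346] [ 0.82 -0.22]
top [305, 129, 34, 27, 59] [ 0.8  -0.06]
top [185, 159, 49, 14, 72] [0.77 0.19]
top [391, 193, 82, 47, 688] [ 0.59 -0.29]
top [447, 201, 6, 31, 64] [ 0.59 -0.33]
top [216, 232, 14, 22, 135] [0.58 0.17]
top [185, 241, 24, 22, 236] [0.57 0.23]
top [150, 251, 26, 22, 189] [0.56 0.31]
top [131, 263, 11, 15, 75] [0.54 0.36]
top [162, 263, 8, 7, 31] [0.55 0.3 ]
top [519, 265, 17, 31, 53] [ 0.43 -0.47]
top [475, 276, 8, 34, 152] [ 0.42 -0.36]
top [444, 281, 4, 20, 49] [ 0.43 -0.29]
top [231, 289, 10, 11, 49] [0.47 0.15]
top [203, 296, 13, 9, 51] [0.46 0.21]
top [172, 306, 14, 8, 45] [0.45 0.27]
top [141, 315, 11, 11, 35] [0.44 0.34]
top [507, 324, 21, 34, 63] [ 0.31 -0.43]
top [194, 351, 29, 30, 272] [0.33 0.22]
top [226, 382, 31, 30, 284] [0.26 0.16]
top [301, 467, 65, 13, 555] [ 0.1  -0.01]
pin1_mid []
pin2_mid [(0.72, [142, 257, 161, 326]), (0.44, [389, 338, 408, 350])]
pin3_mid [(0.95, [207, 235, 223, 289])]
scene [4, 0, 15, 10, 37] [ 0.63 -2.31]
scene [4, 0, 84, 
[... 2010 characters left out ...]
 134] [0.46 0.  ]
scene [301, 249, 21, 16, 121] [ 0.57 -0.06]
scene [458, 263, 9, 26, 77] [0.33 0.22]
scene [327, 267, 23, 18, 144] [0.56 0.04]
scene [395, 268, 83, 50, 744] [0.42 0.22]
scene [220, 279, 14, 19, 28] [ 0.8 -0.1]
scene [235, 280, 20, 9, 27] [ 0.75 -0.08]
scene [132, 290, 34, 46, 794] [ 0.98 -0.12]
scene [359, 290, 94, 63, 1537] [0.53 0.24]
scene [296, 331, 31, 40, 69] [0.74 0.18]
scene [319, 369, 24, 40, 130] [0.78 0.28]
scene [201, 393, 7, 5, 26] [0.98 0.15]
scene [215, 395, 10, 13, 64] [0.97 0.18]
pin1_mid []
pin2_mid [(0.75, [459, 240, 468, 289]), (0.67, [430, 301, 471, 335]), (0.57, [349, 189, 386, 226])]
pin3_mid [(0.75, [372, 268, 418, 312]), (0.33, [236, 173, 255, 190])]
```

No third steel pin shows up in the work area. I hand in.

```bash
python3 -c "
from rig import r
print(r.job_done())"
```

```text
the job is handed in; nothing more can be done
None
```

The bench is ready and handed in: both steel pins are against the stop in grooves 1 and 3, and both striker plates stand home in the stand's two empty slots. I viewed 15 pictures against the limit of 14.

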